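Load the parts tumbler and set its timer

TASK

Tip all six nuts out of the open-ended tray into the tumbler's bowl and stand the empty tray back upright on the bench. Then turn the clicking timer sleeve on the sloping pod to 6, the long mark after the 3 (long marks are 0, 3, 6 and 9, counted clockwise), and let go. Do not shift the screwdriver, the ratchet or the dish of washers.

Things in the scene. Friction and masses are not known exactly. Their poses are not given: they have to be found in the camera images.
- tumbler: Bench tumbler for cleaning parts, fixed and upright: a round open grey bowl on a black foot. Origin: bench level under the bowl's centre. Bowl radius 100 mm outside, 96 inside at the rim, rim 150 mm above the bench. On its -x side stands a black control pod, 125 mm wide in y, with a face sloping at 35 degrees (0.61 rad) that looks up and to -x.
- bowl_rim (a point): Centre of the bowl's mouth, at rim height (150 mm above the bench).
- bowl_floor (a point): Centre of the bowl's inner floor, 65 mm above the bench; floor radius about 66 mm.
- pod_face (a point): Centre of the pod's sloping face, at (-170, 0, 80) mm in the tumbler's frame. z points out of the face (the sleeve's axis), x uphill to the bowl. The face is 115 mm (x) by 125 (y). White marks around the sleeve, from 40 mm off the axis, stand for 0 to 9 clockwise, 0.42 rad apart: 0, 3, 6, 9 long (14 mm), the rest short (7 mm); mark n lies at angle 1.89 - 0.42 n from x towards y.
- timer_grip (a point): Point on the axis of the timer sleeve, 28 mm out from the face; z points out of the face, x and y turn with the sleeve. The sleeve is of knurled aluminium, 48 mm across, standing 45 mm out of the face on a flange 58 mm across and 5 thick. A pointer bar at the flange (tip 38 mm off the axis) and a white line on the sleeve's end show the number.
- timer (a joint): Angle of the timer sleeve, rad: 0 to 3.78, growing clockwise as seen facing the sleeve's end. Ten click positions 0 to 9, one every 0.42 rad: number n is at 0.42 n (6 is at 2.52). The clicks pull the sleeve to the nearest number with about 0.1 N m.
- tray: Grey parts tray, a straight channel 130 mm long (x), 66 wide (y), 45 high, floor 4 thick, walls 3; closed at its +x end, fully open at its -x end (no lip). About 0.15 kg. Origin: centre of the underside. The nuts lie flat in it.
- nut0: Solid steel hex nut (drawn bore is closed), 27 mm across corners, 14 thick, about 35 g; origin at the centre of its underside, z along the bore.
- nut1: Solid steel hex nut (drawn bore is closed), 27 mm across corners, 14 thick, about 35 g; origin at the centre of its underside, z along the bore.
- nut2: Solid steel hex nut (drawn bore is closed), 27 mm across corners, 14 thick, about 35 g; origin at the centre of its underside, z along the bore.
- nut3: Solid steel hex nut (drawn bore is closed), 27 mm across corners, 14 thick, about 35 g; origin at the centre of its underside, z along the bore.
- nut4: Solid steel hex nut (drawn bore is closed), 27 mm across corners, 14 thick, about 35 g; origin at the centre of its underside, z along the bore.
- nut5: Solid steel hex nut (drawn bore is closed), 27 mm across corners, 14 thick, about 35 g; origin at the centre of its underside, z along the bore.
- screwdriver: Bystander: stubby screwdriver with a red handle, lying, 100 mm long along x, 32 thick; origin under its middle.
- ratchet: Bystander: black ratchet, 180 mm long along x, 38 wide and 30 high at the head (+x end); origin under its middle.
- dish: Bystander: white ceramic dish of washers, 100 mm across, 25 high; origin centre of the underside.
There are look-alikes about, which are no part of the job. There is more than one size of the tray; the job needs the smallest.

How it is judged:
By the outcome, as a careful person would: the job done as asked, in the order asked, and still so for the second after the job is handed in, with the robot touching nothing.
It also fails if it takes over 72 s, if anything falls off the work surface, if the arm or the gripper's body presses on something with over 40 N, if the wrist force passes 120 N, or if a joint passes its speed limit or range.

ROBOT

A 7-joint arm with a two-finger parallel gripper is mounted at the origin on the work surface. World frame = base frame: x ahead of the robot, y to its left, z up, the work surface at z = 0. Lengths are in m, angles in degrees, forces in N, time in s.
With the tool pointing down it reaches from about 0.35 to 0.775 m from the base axis. Payload 3.1 kg.
Tool frame: the origin (TCP) lies between the finger pads; the fingertips stand ctrl.finger_overhang ahead of it and the grasp point (between the pads) lies 3 mm ahead of it (ctrl.finger_overhang is the distance from the TCP to the fingertips, in m); z points along the fingers, y is the line along which they close (so a half turn about z gives the same grasp; the last joint's range is limited). The gripper opens to 85 mm and grips with 20 to 120 N. Pads are 22 mm wide; open, the fingers measure 114 mm over their backs; the gripper's body (76 mm by 85 mm) begins 54 mm behind the grasp point. The pads swing forward as they close: fully open they stand 13 mm farther back than shut.
Start: joints at [-73.092, 17.813, 0.802, 86.603, -0.252, 75.585, -1.558], TCP at [0.182, 0.519, 0.253] pointing down, gripper open.
Joint ranges: [-154.91, 154.91], [-16.99, 109.72], [-72.82, 74.43], [7.12, 147.25], [-82.49, 262.49], [11.32, 116.49], [-174.64, 174.64]. Speed limits (degrees/s): [159.86, 159.86, 180, 180, 180, 180, 180].

INTERFACE

Orientations are given as a 3x3 rotation matrix whose columns are the frame's x, y, z axes.
In Python, from station import ctrl gives the robot as it stands.
- The arm moves only by the tool move_arm, never from a script. Its argument "motion" is a list of rows, each an object with "linear": the shift along the tool's x, y, z scaled (see below), a list of three; "roll": the turn about the tool's z scaled (see below). A call has 1 to 8 rows; each row shifts and turns the commanded pose from where the row before left it, along the tool's axes as they then stand; what a row does not reach is not made up. The controller multiplies each number of a shift by 0.4 m and each number of a turn by 2 pi rad. A row lasts 1/12 s, in which the tool goes at most 41.7 mm and 7.16 degrees, less where a joint would pass 70% of its speed; a pose out of reach is approached as far as the arm can. A call with a number of a shift or a turn outside -1 to 1 is refused whole. A call with a gripper value outside its range is refused whole. "claw" is the opening, from -1 (shut) to 1 (fully open), set as the call begins (left out, the last holds). The fingers move at their own pace and stop on an object; "squeeze" is the grip in N (left out, the last holds). Time passes only in rows, so rows that do not move let the fingers close. It gives the time, the measured TCP pose, the force, the opening and the grip force at its end, in the units of the state.
- ctrl.read_state(): the state, without advancing time (a new reading comes with each control period).
- ctrl.get_image(name): name is "scene" or "top"; returns the picture (420x560x3 uint8, red, green, blue); there is no depth.
- ctrl.camera_info(name): a dict with "vfov" (degrees; the focal length in pixels is half the picture's height over the tangent of half this angle, whatever the lens; pixels are square), "cx", "cy" (the principal point, pixels), "k1" (the pictures are not rectified: a ray, as slopes to the right and down, at radius r is drawn at 1 + k1 r^2 times it, then the intrinsics apply), "R" (3x3) and "t" (3): a world point X has camera coordinates R X + t. Camera axes: x right, y down, z forward; pixel columns grow to the right and rows downward; lengths in m; the calibration is good to about 2 mm. A picture is of the moment at which its call begins. camera_info takes no time and is no camera call.
- ctrl.job_done(): hands the job in; it is judged then, once.
Trained networks look in the newest picture that a camera, given by its name, has taken for a name from the list of things; names that differ only in an ending like _2 or _b are one class to them, and where a whole thing is asked for, a point or a joint stands for the part that bears it (a point fixed in the world has none). Each returns a list of dicts, best first, with "p" (0 to 1); they miss things now and then, are a little off and sometimes report something else, mostly with a low value. They report only what shows in the picture. A call takes as long as a camera call. They do not tell look-alikes from the thing itself.
- ctrl.find_in(camera, name): "extent" ([left, top, right, bottom] in pixels, round what is visible of it).
- ctrl.silhouettes(camera, name): "mask" (420x560 bool, what is visible of it) and "extent" ([left, top, right, bottom] in pixels, round what is visible of it).
- ctrl.landmark_of(camera, name): "pixel" ([column, row] in pixels: a listed point, or the origin of a listed thing).
The state is a dict: "t": time; "q": joint angles; "qvel": joint speeds; "joint_efforts": joint torques, N m; "tcp_pos": TCP position; "orientation": TCP orientation; "contact_force": force on the tool from outside, world axes, zero at the start; "ft_torque": the same for the moment, N m; "gripper_width": finger opening in m; "grip_force": force on a finger pad.
Only numpy, scipy, OpenCV 4.12 (cv2) and the standard library are available. Lean on these libraries where they do the work, as an engineer would, in place of code of your own. Each camera call takes 0.05 s, during which the arm holds its last target. There are 200 camera calls.

## Working session

There is one attempt and no reset: what is moved stays moved. The work goes in short steps, Python scripts to look and compute and a tool call to move; the robot and the scene stay as the last step left them, time stands still between calls to the robot, and variables do not carry over. Pictures are saved under pics/ and viewed, at most 10 in all, crops included, and the job is handed in when it is done.

Besides the shell and the picture viewer there is one more tool, called after "Request:" as a command line: name --argument value ..., lists and objects as JSON in quotes. move_arm: Moves the arm, as the interface text tells. Shifts and turns lie within -1 to 1; 1 stands for 0.4 m of shift or 2 pi rad of turn. Its arguments: {"type":"object","properties":{"motion":{"type":"array","items":{"type":"object","properties":{"linear":{"type":"array","items":{"type":"number"}},"roll":{"type":"number"}}}},"claw":{"type":"number"},"squeeze":{"type":"number"}},"required":["motion"]}

```bash
mkdir -p pics
cat > h.py <<'E'
import numpy as np, cv2
from station import ctrl
def save(cam,name):
    im=ctrl.get_image(cam); cv2.imwrite('pics/'+name,im[:,:,::-1]); return im
def ray(cam,px):
    c=ctrl.camera_info(cam); f=210/np.tan(np.radians(c['vfov'])/2)
    d=(np.array(px,float)-[c['cx'],c['cy']])/f; s=d.copy()
    for _ in range(20): s=d/(1+c['k1']*(s@s))
    R=np.array(c['R']);t=np.array(c['t']); return -R.T@t, R.T@np.r_[s,1]
def onz(cam,px,z):
    o,d=ray(cam,px); return o+d*(z-o[2])/d[2]
def proj(cam,X):
    c=ctrl.camera_info(cam); f=210/np.tan(np.radians(c['vfov'])/2)
    p=np.array(c['R'])@np.array(X)+np.array(c['t']); s=p[:2]/p[2]
    return s*(1+c['k1']*(s@s))*f+[c['cx'],c['cy']]
def tri(pa,pb,a='scene',b='top'):
    o1,d1=ray(a,pa);o2,d2=ray(b,pb)
    k=np.linalg.lstsq(np.c_[d1,-d2],o2-o1,rcond=None)[0]
    A=o1+d1*k[0];B=o2+d2*k[1]; return (A+B)/2,np.linalg.norm(A-B)
E
python3 - <<'E'
from h import *
a=save('scene','s0.png');b=save('top','t0.png')
for c in('scene','top'):
    i=ctrl.camera_info(c); print(c,i['vfov'],np.round(-np.array(i['R']).T@i['t'],3))
    for n in('bowl_rim','pod_face','timer_grip','tray','nut0','screwdriver','ratchet','dish','tumbler'):
        for r in ctrl.landmark_of(c,n)[:8]: print(n,np.round(r['pixel'],1),round(r['p'],2),np.round(onz(c,r['pixel'],{'bowl_rim':.15,'pod_face':.08,'timer_grip':.103}.get(n,0)),3))
s=ctrl.read_state();print(s['t'],s['gripper_width'],np.round(s['orientation'],3),ctrl.finger_overhang)
E
```

```text
scene 56.4662055083882 [ 0.844 -0.616  1.119]
bowl_rim [309. 219.] 0.76 [ 0.612 -0.019  0.15 ]
bowl_rim [310.3 233. ] 0.18 [ 0.637 -0.06   0.15 ]
pod_face [350.7 197.6] 0.96 [0.677 0.167 0.08 ]
timer_grip [350.5 193.5] 0.74 [0.674 0.165 0.103]
tray [207.7 232. ] 0.82 [ 0.303 -0.137  0.   ]
tray [144.3 322.4] 0.7 [ 0.32  -0.477  0.   ]
tray [217.6 297.4] 0.67 [ 0.462 -0.312  0.   ]
nut0 [217.3 289.9] 0.59 [ 0.448 -0.292 -0.   ]
nut0 [207.  289.7] 0.53 [ 0.42  -0.307  0.   ]
nut0 [218.1 301.2] 0.48 [ 0.47  -0.321  0.   ]
nut0 [227.  290.3] 0.48 [ 0.474 -0.279  0.   ]
nut0 [224.5 304. ] 0.43 [ 0.492 -0.319  0.   ]
nut0 [204. 295.] 0.41 [ 0.422 -0.325  0.   ]
screwdriver [360.6 150.8] 0.68 [0.609 0.455 0.   ]
screwdriver [217.1 293.4] 0.5 [ 0.453 -0.302  0.   ]
ratchet [301.2 326.5] 0.75 [ 0.722 -0.268  0.   ]
dish [221.1 376.1] 0.57 [ 0.595 -0.491  0.   ]
tumbler [312.2 243.8] 0.63 [ 0.629 -0.008  0.   ]
tumbler [349.  190.3] 0.52 [0.646 0.255 0.   ]
top 56.942319757220886 [ 0.42  -0.009  1.283]
bowl_rim [277.5 183.9] 0.9 [ 0.61 -0.01  0.15]
pod_face [230.3 170.6] 0.82 [0.665 0.139 0.08
[... 213 characters left out ...]
.44 [ 0.711 -0.277  0.   ]
nut0 [371.6 226.9] 0.58 [ 0.49  -0.322  0.   ]
nut0 [373.2 236.6] 0.54 [ 0.458 -0.326  0.   ]
nut0 [365.6 237.8] 0.44 [ 0.454 -0.301  0.   ]
nut0 [360.9 230. ] 0.41 [ 0.48  -0.286  0.   ]
nut0 [367.3 246.9] 0.38 [ 0.424 -0.306  0.   ]
nut0 [376.  244.4] 0.37 [ 0.432 -0.335  0.   ]
screwdriver [131.5 193.5] 0.75 [0.605 0.481 0.   ]
ratchet [359.5 163.3] 0.79 [ 0.705 -0.287 -0.   ]
ratchet [221.8 169.5] 0.24 [0.686 0.177 0.   ]
dish [219.4 168. ] 0.74 [0.691 0.186 0.   ]
dish [416.8 194.4] 0.63 [ 0.598 -0.477  0.   ]
tumbler [275.3 191.3] 0.72 [ 0.611 -0.003  0.   ]
1.0 0.08551461072107686 [[-0.944  0.33   0.   ]
 [ 0.33   0.944  0.   ]
 [-0.     0.    -1.   ]] 0.022
```

View pics/s0.png

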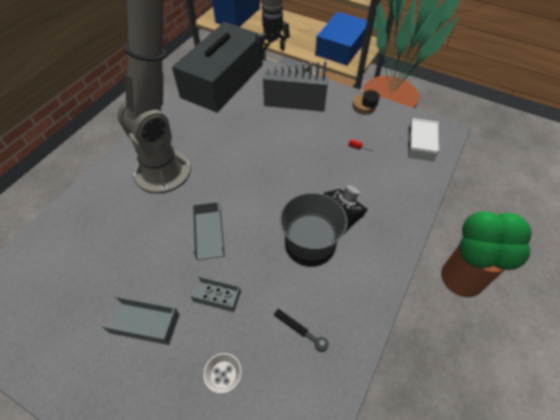

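View pics/t0.png

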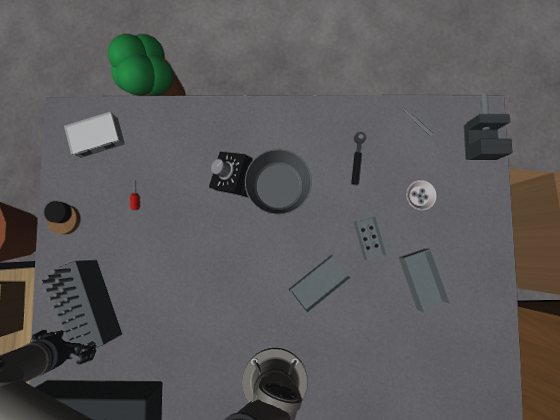

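The scene view shows the six-nut tray at about (217,295), the bowl at (312,225) and the pod at (350,200). In the top view the same things are at (369,238), (278,182) and (229,172); the other two trays are larger and empty. I'll zoom in for orientation.

Run:
```python
from h import *
b=cv2.imread('pics/t0.png');a=cv2.imread('pics/s0.png')
z=lambda im,x,y,w,h:cv2.resize(im[y:y+h,x:x+w],(400,300),interpolation=cv2.INTER_CUBIC)
cv2.imwrite('pics/z0.png',np.vstack([np.hstack([z(b,340,208,60,60*3//4+7),z(b,200,142,60,45)]),np.hstack([z(a,185,268,64,48),z(a,320,175,60,45)])]))
for c,xy in(('top',(369,238)),('scene',(217,295))):
    for r in ctrl.silhouettes(c,'tray'):
        m=r['mask'].astype(np.uint8); q,_=max([(k,cv2.contourArea(k)) for k in cv2.findContours(m,0,2)[0]],key=lambda v:v[1])
        cc,wh,an=cv2.minAreaRect(q)
        if abs(np.array(cc)-xy).max()<12:
            print(c,np.round(cc,1),np.round(wh,1)); bx=cv2.boxPoints((cc,wh,an))
            for p in bx: print(np.round(p,1),np.round(onz(c,p,.045),4)[:2],np.round(onz(c,p,0),4)[:2])
s=ctrl.read_state();print(s['tcp_pos'])
```

```text
top [370.  237.5] [39.7 24.2]
[353.1 221.5] [ 0.5049 -0.2515] [ 0.508  -0.2603]
[376.4 215.2] [ 0.5251 -0.3272] [ 0.5289 -0.3388]
[386.9 253.5] [ 0.4025 -0.357 ] [ 0.4019 -0.3696]
[363.5 259.9] [ 0.3828 -0.2819] [ 0.3815 -0.2919]
top [373.5 236. ] [6. 7.]
[370. 233.] [ 0.4679 -0.3049] [ 0.4697 -0.3157]
[377. 233.] [ 0.4678 -0.3274] [ 0.4696 -0.339 ]
[377. 239.] [ 0.4487 -0.3268] [ 0.4497 -0.3384]
[370. 239.] [ 0.4488 -0.3044] [ 0.4499 -0.3152]
scene [215.1 293. ] [46.9 27.4]
[188.9 300.1] [ 0.4099 -0.3704] [ 0.3917 -0.3601]
[196.1 273.7] [ 0.3789 -0.2931] [ 0.3594 -0.2796]
[241.4 286. ] [ 0.5184 -0.261 ] [ 0.5048 -0.2461]
[234.2 312.4] [ 0.5433 -0.3382] [ 0.5307 -0.3265]
[0.18174529 0.51913462 0.25332747]
```

View pics/z0.png

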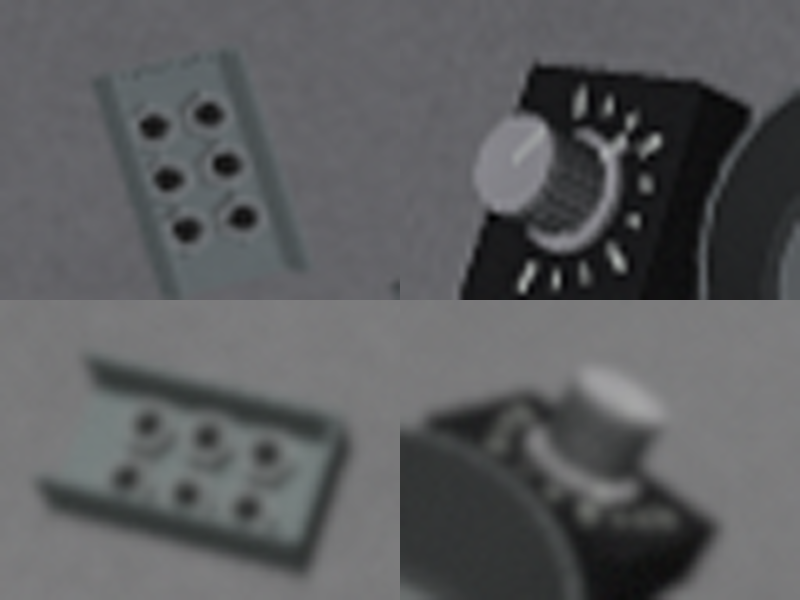

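The zoom shows the tray's closed end away from the robot (its end wall is at the upper right), with yaw about 14°. The sleeve's pointer looks to be near the 3 mark, and the pod is on the bowl's +y side. I'm moving above the tray.

Request:
move_arm --motion '[{"linear":[-0.058,-0.0706,0]},{"linear":[-0.058,-0.0706,0]},{"linear":[-0.058,-0.0706,0]},{"linear":[-0.058,-0.0706,0]},{"linear":[-0.058,-0.0706,0]},{"linear":[-0.058,-0.0706,0]},{"linear":[-0.058,-0.0706,0]},{"linear":[-0.058,-0.0706,0]}]' --claw 1 --squeeze 100

```text
$.motion[0]: bad value
```

Request:
move_arm --motion '[{"linear":[-0.058,-0.0706,0]},{"linear":[-0.058,-0.0706,0]},{"linear":[-0.058,-0.0706,0]},{"linear":[-0.058,-0.0706,0]},{"linear":[-0.058,-0.0706,0]},{"linear":[-0.058,-0.0706,0]},{"linear":[-0.058,-0.0706,0]},{"linear":[-0.058,-0.0706,0]}]'

```text
$.motion[0]: bad value
```

Request:
move_arm --motion '[{"linear":[-0.058,-0.0706,0]},{"linear":[-0.058,-0.0706,0]},{"linear":[-0.058,-0.0706,0]},{"linear":[-0.058,-0.0706,0]},{"linear":[-0.058,-0.0706,0]},{"linear":[-0.058,-0.0706,0]},{"linear":[-0.058,-0.0706,0]},{"linear":[-0.058,-0.0706,0]}]'

```text
$.motion[0]: bad value
```

Request:
move_arm --motion '[{"roll":0.0194},{"roll":0.0194},{"roll":0.0194},{"roll":0.0194},{"roll":0.0194},{"roll":0.0194},{"roll":0.0194},{"roll":0.0194}]'

```text
$.motion[0]: bad value
```

Request:
move_arm --motion '[{"roll":0.0194},{"roll":0.0194},{"roll":0.0194},{"roll":0.0194},{"roll":0.0194},{"roll":0.0194},{"roll":0.0194},{"roll":0.0194}]'

```text
$.motion[0]: bad value
```

Request:
move_arm --motion '[{"roll":0.0194},{"roll":0.0194},{"roll":0.0194},{"roll":0.0194},{"roll":0.0194}]'

```text
$.motion[0]: bad value
```

Request:
move_arm --motion '[{"linear":[-0.058,-0.0706,0],"roll":0},{"linear":[-0.058,-0.0706,0],"roll":0},{"linear":[-0.058,-0.0706,0],"roll":0},{"linear":[-0.058,-0.0706,0],"roll":0},{"linear":[-0.058,-0.0706,0],"roll":0},{"linear":[-0.058,-0.0706,0],"roll":0},{"linear":[-0.058,-0.0706,0],"roll":0},{"linear":[-0.058,-0.0706,0],"roll":0}]' --claw 1 --squeeze 100

```text
t: 1.77
tcp_pos: [0.2826, 0.2428, 0.2535]
orientation: [[-0.944, 0.33, 0.0], [0.33, 0.944, 0.001], [-0.0, 0.001, -1.0]]
contact_force: [0.3, -0.5, 0.9]
gripper_width: 0.0857
grip_force: 0.0
```

Request:
move_arm --motion '[{"linear":[-0.058,-0.0706,0],"roll":0},{"linear":[-0.058,-0.0706,0],"roll":0},{"linear":[-0.058,-0.0706,0],"roll":0},{"linear":[-0.058,-0.0706,0],"roll":0},{"linear":[-0.058,-0.0706,0],"roll":0},{"linear":[-0.058,-0.0706,0],"roll":0},{"linear":[-0.058,-0.0706,0],"roll":0},{"linear":[-0.058,-0.0706,0],"roll":0}]'

```text
t: 2.43
tcp_pos: [0.3831, -0.0318, 0.2537]
orientation: [[-0.944, 0.33, 0.002], [0.33, 0.944, 0.001], [-0.001, 0.002, -1.0]]
contact_force: [1.6, 0.6, -0.5]
gripper_width: 0.0856
grip_force: 0.0
```

Request:
move_arm --motion '[{"linear":[-0.058,-0.0706,0],"roll":0},{"linear":[-0.058,-0.0706,0],"roll":0},{"linear":[-0.058,-0.0706,0],"roll":0},{"linear":[-0.058,-0.0706,0],"roll":0},{"linear":[-0.058,-0.0706,0],"roll":0},{"linear":[-0.058,-0.0706,0],"roll":0},{"linear":[-0.058,-0.0706,0],"roll":0},{"linear":[-0.058,-0.0706,0],"roll":0}]'

```text
t: 3.1
tcp_pos: [0.4841, -0.3059, 0.2529]
orientation: [[-0.944, 0.329, -0.0], [0.329, 0.944, 0.0], [0.0, 0.0, -1.0]]
contact_force: [0.8, -0.1, 0.7]
gripper_width: 0.0851
grip_force: 0.0
```

Request:
move_arm --motion '[{"linear":[0,0,0],"roll":0.0194},{"linear":[0,0,0],"roll":0.0194},{"linear":[0,0,0],"roll":0.0194},{"linear":[0,0,0],"roll":0.0194},{"linear":[0,0,0],"roll":0.0194},{"linear":[0,0,0],"roll":0.0194},{"linear":[0,0,0],"roll":0.0194},{"linear":[0,0,0],"roll":0.0194}]'

```text
t: 3.77
tcp_pos: [0.4836, -0.3043, 0.2533]
orientation: [[-0.251, 0.968, 0.0], [0.968, 0.251, 0.0], [0.0, 0.0, -1.0]]
contact_force: [0.8, -0.1, 0.2]
gripper_width: 0.0856
grip_force: 0.0
```

Request:
move_arm --motion '[{"linear":[0,0,0],"roll":0.0194},{"linear":[0,0,0],"roll":0.0194},{"linear":[0,0,0],"roll":0.0194},{"linear":[0,0,0],"roll":0.0194},{"linear":[0,0,0],"roll":0.0194},{"linear":[0,0,0],"roll":0.0194},{"linear":[0,0,0],"roll":0.0194},{"linear":[0,0,0],"roll":0.0194}]'

```text
t: 4.43
tcp_pos: [0.4837, -0.3042, 0.2532]
orientation: [[0.66, 0.751, -0.0], [0.751, -0.66, 0.0], [0.0, -0.0, -1.0]]
contact_force: [-0.2, -0.5, 0.4]
gripper_width: 0.0853
grip_force: 0.0
```

Request:
move_arm --motion '[{"linear":[0,0,0],"roll":0.0194},{"linear":[0,0,0],"roll":0.0194},{"linear":[0,0,0],"roll":0.0194},{"linear":[0,0,0],"roll":0.0194},{"linear":[0,0,0],"roll":0.0194},{"linear":[0,0,0],"roll":0},{"linear":[0,0,0],"roll":0}]'

```text
t: 5.02
tcp_pos: [0.4836, -0.3043, 0.2532]
orientation: [[0.969, 0.246, 0.0], [0.246, -0.969, 0.0], [0.0, -0.0, -1.0]]
contact_force: [-0.6, -0.4, 0.4]
gripper_width: 0.0853
grip_force: 0.0
```

Request:
move_arm --motion '[{"linear":[0,0,0.08],"roll":0},{"linear":[0,0,0.08],"roll":0},{"linear":[0,0,0.08],"roll":0},{"linear":[0,0,0.08],"roll":0},{"linear":[0,0,0.08],"roll":0},{"linear":[0,0,0.06],"roll":0},{"linear":[0,0,0.05],"roll":0},{"linear":[0,0,0.035],"roll":0}]'

```text
t: 5.68
tcp_pos: [0.4827, -0.3034, 0.0329]
orientation: [[0.969, 0.246, -0.002], [0.246, -0.969, 0.002], [-0.002, -0.002, -1.0]]
contact_force: [0.1, 0.5, -0.1]
gripper_width: 0.0853
grip_force: 0.0
```

Request:
move_arm --motion '[{"linear":[0,0,0],"roll":0},{"linear":[0,0,0],"roll":0},{"linear":[0,0,0],"roll":0},{"linear":[0,0,0],"roll":0},{"linear":[0,0,0],"roll":0},{"linear":[0,0,0],"roll":0}]' --claw -1 --squeeze 100

```text
t: 6.18
tcp_pos: [0.4837, -0.3046, 0.0358]
orientation: [[0.97, 0.243, 0.001], [0.243, -0.97, -0.0], [0.001, 0.0, -1.0]]
contact_force: [-0.1, 0.6, -2.6]
gripper_width: 0.0645
grip_force: 110.5
```

Request:
move_arm --motion '[{"linear":[0,0,0],"roll":0},{"linear":[0,0,0],"roll":0},{"linear":[0,0,0],"roll":0},{"linear":[0,0,-0.01],"roll":0},{"linear":[0,0,-0.01],"roll":0},{"linear":[0,0,0],"roll":0}]'

```text
t: 6.68
tcp_pos: [0.4835, -0.3051, 0.0441]
orientation: [[0.97, 0.242, 0.001], [0.242, -0.97, -0.001], [0.001, 0.001, -1.0]]
contact_force: [0.0, -0.5, -3.5]
gripper_width: 0.0644
grip_force: 110.6
```

Run:
```python
from h import *
a=save('scene','s1.png');b=save('top','t1.png')
z=lambda im,x,y,w,h:cv2.resize(im[y:y+h,x:x+w],(400,300),interpolation=cv2.INTER_CUBIC)
cv2.imwrite('pics/z1.png',np.hstack([z(a,175,245,96,72),z(b,330,198,80,60)])[:,:,::-1])
s=ctrl.read_state();print(s['contact_force'],s['ft_torque'])
```

```text
[-0.33812391  0.2744832  -3.19795039] [ 0.03927501 -0.08064497 -0.03688544]
```

View pics/z1.png

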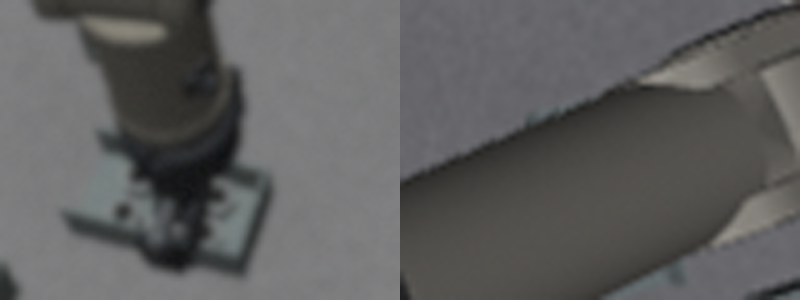

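The tray with the nuts is lifted clear: 3.5 N on the wrist, and it hangs level. I'm raising it and carrying it gently over the bowl.

Request:
move_arm --motion '[{"linear":[0,0,-0.02],"roll":0},{"linear":[0,0,-0.05],"roll":0},{"linear":[0,0,-0.07],"roll":0},{"linear":[0,0,-0.08],"roll":0},{"linear":[0,0,-0.08],"roll":0},{"linear":[0,0,-0.075],"roll":0},{"linear":[0,0,-0.06],"roll":0},{"linear":[0,0,-0.04],"roll":0}]'

```text
t: 7.45
tcp_pos: [0.4833, -0.3059, 0.2369]
orientation: [[0.97, 0.242, 0.003], [0.242, -0.97, -0.003], [0.003, 0.003, -1.0]]
contact_force: [0.1, 0.0, -4.0]
gripper_width: 0.0645
grip_force: 111.4
```

Request:
move_arm --motion '[{"linear":[0.0057,-0.0059,0],"roll":0},{"linear":[0.0113,-0.0117,0],"roll":0},{"linear":[0.017,-0.0176,0],"roll":0},{"linear":[0.0226,-0.0234,0],"roll":0},{"linear":[0.0283,-0.0293,0],"roll":0},{"linear":[0.034,-0.0352,0],"roll":0},{"linear":[0.034,-0.0352,0],"roll":0},{"linear":[0.034,-0.0352,0],"roll":0}]'

```text
t: 8.12
tcp_pos: [0.5378, -0.208, 0.2314]
orientation: [[0.97, 0.244, -0.003], [0.244, -0.97, 0.002], [-0.002, -0.003, -1.0]]
contact_force: [0.8, -1.0, -4.4]
gripper_width: 0.0646
grip_force: 111.6
```

Request:
move_arm --motion '[{"linear":[0.034,-0.0352,0],"roll":0},{"linear":[0.034,-0.0352,0],"roll":0},{"linear":[0.034,-0.0352,0],"roll":0},{"linear":[0.034,-0.0352,0],"roll":0},{"linear":[0.034,-0.0352,0],"roll":0},{"linear":[0.034,-0.0352,0],"roll":0},{"linear":[0.034,-0.0352,0],"roll":0},{"linear":[0.034,-0.0352,0],"roll":0}]'

```text
t: 8.78
tcp_pos: [0.6155, -0.072, 0.2311]
orientation: [[0.97, 0.245, -0.003], [0.245, -0.97, 0.001], [-0.003, -0.002, -1.0]]
contact_force: [0.3, -0.4, -3.9]
gripper_width: 0.0645
grip_force: 111.6
```

Request:
move_arm --motion '[{"linear":[0.034,-0.0352,0],"roll":0},{"linear":[0.034,-0.0352,0],"roll":0},{"linear":[0.0283,-0.0293,0],"roll":0},{"linear":[0.0226,-0.0234,0],"roll":0},{"linear":[0.017,-0.0176,0],"roll":0},{"linear":[0.0113,-0.0117,0],"roll":0},{"linear":[0.0057,-0.0059,0],"roll":0},{"linear":[0,0,0],"roll":0}]'

```text
t: 9.45
tcp_pos: [0.6593, 0.001, 0.233]
orientation: [[0.97, 0.243, -0.001], [0.243, -0.97, -0.0], [-0.001, 0.0, -1.0]]
contact_force: [0.5, 0.8, -4.3]
gripper_width: 0.0645
grip_force: 111.6
```

Request:
move_arm --motion '[{"linear":[0,0,0],"roll":0},{"linear":[0,0,0],"roll":0},{"linear":[0,0,0],"roll":0},{"linear":[0,0,0],"roll":0},{"linear":[0,0,0],"roll":0},{"linear":[0,0,0],"roll":0}]' --squeeze 20

```text
t: 9.95
tcp_pos: [0.6592, 0.0004, 0.2334]
orientation: [[0.97, 0.242, 0.0], [0.242, -0.97, 0.0], [0.0, -0.0, -1.0]]
contact_force: [-0.7, 0.1, -3.8]
gripper_width: 0.0645
grip_force: 111.6
```

Run:
```python
from h import *
a=save('scene','s2.png');b=save('top','t2.png')
z=lambda im,x,y,w,h:cv2.resize(im[y:y+h,x:x+w],(400,300),interpolation=cv2.INTER_CUBIC)
cv2.imwrite('pics/z2.png',np.hstack([z(a,230,130,160,120),z(b,220,128,120,90)])[:,:,::-1])
s=ctrl.read_state();print(s['t'],s['contact_force'],s['ft_torque'],s['q'])
```

```text
10.05 [-0.18226718  0.03578864 -3.19073925] [ 0.01472602 -0.10740651 -0.06121603] [-35.18587378  44.96916426  67.29553416  70.58622873 -40.70962965
  88.73169919 -50.65768171]
```

View pics/z2.png

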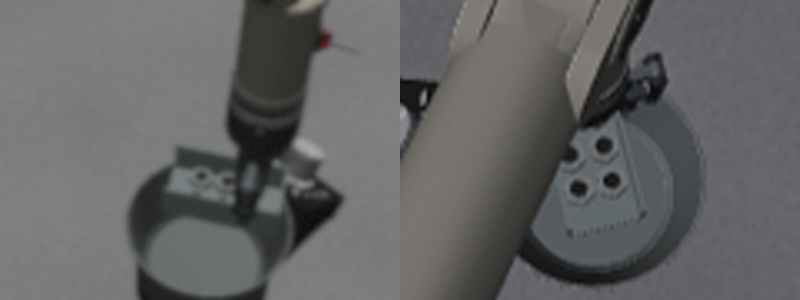

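The tray is held level over the bowl with its open end towards the robot. The grip did not loosen, so I'm resending the squeeze with the claw value.

Request:
move_arm --motion '[{"linear":[0,0,0],"roll":0},{"linear":[0,0,0],"roll":0},{"linear":[0,0,0],"roll":0},{"linear":[0,0,0],"roll":0},{"linear":[0,0,0],"roll":0},{"linear":[0,0,0],"roll":0}]' --claw -0.98 --squeeze 20

```text
t: 10.55
tcp_pos: [0.6593, 0.0007, 0.2333]
orientation: [[0.97, 0.243, -0.0], [0.243, -0.97, -0.0], [-0.0, 0.0, -1.0]]
contact_force: [-0.4, -0.4, -3.8]
gripper_width: 0.064
grip_force: 111.6
```

Run:
```python
from h import *
s=ctrl.read_state();print(s['t'],s['contact_force'],s['ft_torque'],s['grip_force'],s['gripper_width'])
```

```text
10.55 [-0.41612078 -0.43497581 -3.76749904] [ 0.00310778 -0.1190649  -0.00354959] 111.62759184837341 0.0640335787500416
```

Request:
move_arm --motion '[{"linear":[0,0,0],"roll":0},{"linear":[0,0,0],"roll":0},{"linear":[0,0,0],"roll":0},{"linear":[0,0,0],"roll":0}]' --claw 0.4 --squeeze 20

```text
t: 10.88
tcp_pos: [0.6592, 0.0006, 0.2333]
orientation: [[0.97, 0.243, -0.0], [0.243, -0.97, -0.0], [-0.0, 0.0, -1.0]]
contact_force: [0.0, -0.2, -4.7]
gripper_width: 0.0641
grip_force: 111.6
```

Run:
```python
from h import *
s=ctrl.read_state();print(s['t'],s['contact_force'],s['ft_torque'],s['grip_force'],s['gripper_width'])
```

```text
10.8833 [ 0.03547525 -0.20829496 -4.66003844] [ 0.01930793 -0.09066249  0.02000978] 111.62832856178284 0.06414079644295217
```

The gripper locks its grip force until it is reopened, so I'll set the tray down at its old place, regrip at 20 N and come back.

Request:
move_arm --motion '[{"linear":[-0.0057,0.0059,0],"roll":0},{"linear":[-0.0113,0.0117,0],"roll":0},{"linear":[-0.017,0.0176,0],"roll":0},{"linear":[-0.0226,0.0234,0],"roll":0},{"linear":[-0.0283,0.0293,0],"roll":0},{"linear":[-0.034,0.0352,0],"roll":0},{"linear":[-0.034,0.0352,0],"roll":0},{"linear":[-0.034,0.0352,0],"roll":0}]'

```text
t: 11.55
tcp_pos: [0.6038, -0.095, 0.2335]
orientation: [[0.971, 0.241, -0.0], [0.241, -0.971, -0.0], [-0.0, 0.0, -1.0]]
contact_force: [0.0, -0.6, -4.0]
gripper_width: 0.064
grip_force: 111.6
```

Request:
move_arm --motion '[{"linear":[-0.034,0.0352,0],"roll":0},{"linear":[-0.034,0.0352,0],"roll":0},{"linear":[-0.034,0.0352,0],"roll":0},{"linear":[-0.034,0.0352,0],"roll":0},{"linear":[-0.034,0.0352,0],"roll":0},{"linear":[-0.034,0.0352,0],"roll":0},{"linear":[-0.034,0.0352,0],"roll":0},{"linear":[-0.034,0.0352,0],"roll":0}]'

```text
t: 12.22
tcp_pos: [0.5251, -0.2304, 0.2335]
orientation: [[0.971, 0.24, 0.0], [0.24, -0.971, 0.0], [0.0, -0.0, -1.0]]
contact_force: [-0.1, 0.6, -4.2]
gripper_width: 0.0641
grip_force: 111.6
```

Request:
move_arm --motion '[{"linear":[-0.034,0.0352,0],"roll":0},{"linear":[-0.034,0.0352,0],"roll":0},{"linear":[-0.0283,0.0293,0],"roll":0},{"linear":[-0.0226,0.0234,0],"roll":0},{"linear":[-0.017,0.0176,0],"roll":0},{"linear":[-0.0113,0.0117,0],"roll":0},{"linear":[-0.0057,0.0059,0],"roll":0},{"linear":[0,0,0],"roll":0}]'

```text
t: 12.88
tcp_pos: [0.483, -0.3049, 0.2333]
orientation: [[0.97, 0.242, 0.0], [0.242, -0.97, 0.0], [0.0, -0.0, -1.0]]
contact_force: [-0.0, -0.1, -4.0]
gripper_width: 0.0643
grip_force: 111.6
```

Request:
move_arm --motion '[{"linear":[0,0,0.05],"roll":0},{"linear":[0,0,0.08],"roll":0},{"linear":[0,0,0.085],"roll":0},{"linear":[0,0,0.085],"roll":0},{"linear":[0,0,0.08],"roll":0},{"linear":[0,0,0.06],"roll":0},{"linear":[0,0,0.035],"roll":0},{"linear":[0,0,0.012],"roll":0}]'

```text
t: 13.55
tcp_pos: [0.483, -0.3021, 0.0357]
orientation: [[0.97, 0.245, -0.004], [0.245, -0.97, 0.003], [-0.003, -0.004, -1.0]]
contact_force: [0.4, 0.8, -4.2]
gripper_width: 0.0645
grip_force: 111.2
```

Request:
move_arm --motion '[{"linear":[0,0,0.0025],"roll":0},{"linear":[0,0,0],"roll":0},{"linear":[0,0,0],"roll":0}]'

```text
t: 13.8
tcp_pos: [0.4846, -0.3057, 0.0394]
orientation: [[0.97, 0.243, 0.003], [0.243, -0.97, -0.002], [0.002, 0.003, -1.0]]
contact_force: [0.4, 0.1, -2.9]
gripper_width: 0.064
grip_force: 111.2
```

Request:
move_arm --motion '[{"linear":[0,0,0.005],"roll":0},{"linear":[0,0,0.002],"roll":0},{"linear":[0,0,0],"roll":0}]'

```text
t: 14.05
tcp_pos: [0.4841, -0.3051, 0.0357]
orientation: [[0.97, 0.243, 0.002], [0.243, -0.97, -0.001], [0.002, 0.002, -1.0]]
contact_force: [1.1, -0.1, -1.6]
gripper_width: 0.0641
grip_force: 111.8
```

Request:
move_arm --motion '[{"linear":[0,0,0],"roll":0},{"linear":[0,0,0],"roll":0},{"linear":[0,0,0],"roll":0},{"linear":[-0.01,0,0],"roll":0},{"linear":[-0.01,0,0],"roll":0},{"linear":[0,0,0],"roll":0}]' --claw 1 --squeeze 20

```text
t: 14.55
tcp_pos: [0.4741, -0.3071, 0.0348]
orientation: [[0.971, 0.241, -0.001], [0.241, -0.971, -0.0], [-0.001, 0.0, -1.0]]
contact_force: [-1.1, -0.0, -0.2]
gripper_width: 0.0854
grip_force: 0.0
```

Request:
move_arm --motion '[{"linear":[0,0,0],"roll":0},{"linear":[0,0,0],"roll":0},{"linear":[0,0,0],"roll":0},{"linear":[0,0,0],"roll":0},{"linear":[0,0,0],"roll":0},{"linear":[0,0,0],"roll":0}]' --claw -1 --squeeze 20

```text
t: 15.05
tcp_pos: [0.4757, -0.3069, 0.0349]
orientation: [[0.97, 0.243, 0.0], [0.243, -0.97, -0.001], [0.0, 0.001, -1.0]]
contact_force: [-0.6, -1.6, 1.5]
gripper_width: 0.0659
grip_force: 24.9
```

Request:
move_arm --motion '[{"linear":[0,0,-0.006],"roll":0},{"linear":[0,0,-0.012],"roll":0},{"linear":[0,0,-0.012],"roll":0},{"linear":[0,0,-0.006],"roll":0},{"linear":[0,0,0],"roll":0},{"linear":[0,0,0],"roll":0}]'

```text
t: 15.55
tcp_pos: [0.4757, -0.3063, 0.0492]
orientation: [[0.97, 0.243, 0.0], [0.243, -0.97, 0.0], [0.0, -0.0, -1.0]]
contact_force: [0.3, 0.6, -4.6]
gripper_width: 0.0659
grip_force: 24.4
```

Run:
```python
from h import *
a=save('scene','s3.png')
z=lambda im,x,y,w,h:cv2.resize(im[y:y+h,x:x+w],(640,480),interpolation=cv2.INTER_CUBIC)
cv2.imwrite('pics/z3.png',z(a,175,245,96,72)[:,:,::-1])
s=ctrl.read_state();print(s['t'],s['contact_force'],s['ft_torque'],s['grip_force'],s['q'])
```

```text
15.6 [-0.95237306  0.25073261 -4.61475038] [-0.02297008 -0.05771982  0.05087713] 24.362633228302002 [ -8.19926395  44.29261241  59.66649188 100.07545561 -43.15152143
  61.82754486  -9.5264549 ]
```

View pics/z3.png

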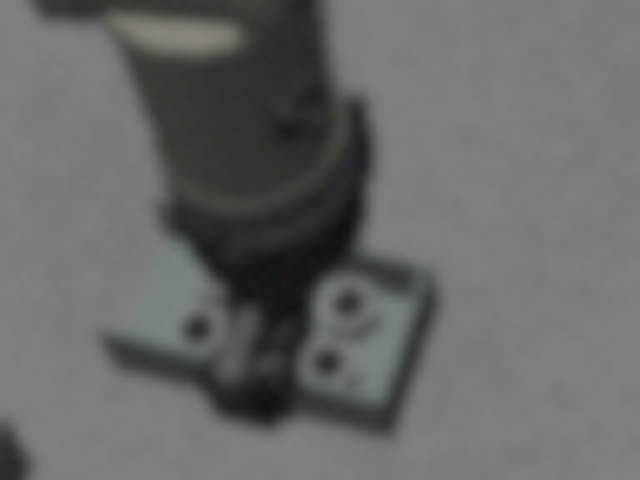

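It is held level at 24 N. I'm carrying it back to the bowl.

Request:
move_arm --motion '[{"linear":[0,0,-0.015],"roll":0},{"linear":[0,0,-0.04],"roll":0},{"linear":[0,0,-0.07],"roll":0},{"linear":[0,0,-0.085],"roll":0},{"linear":[0,0,-0.085],"roll":0},{"linear":[0,0,-0.08],"roll":0},{"linear":[0,0,-0.055],"roll":0},{"linear":[0,0,-0.03],"roll":0}]'

```text
t: 16.27
tcp_pos: [0.476, -0.3081, 0.2368]
orientation: [[0.97, 0.242, 0.004], [0.242, -0.97, -0.003], [0.003, 0.004, -1.0]]
contact_force: [-0.1, -0.6, -3.9]
gripper_width: 0.0655
grip_force: 24.6
```

Request:
move_arm --motion '[{"linear":[0.006,-0.0058,0],"roll":0},{"linear":[0.0119,-0.0116,0],"roll":0},{"linear":[0.0179,-0.0174,0],"roll":0},{"linear":[0.0238,-0.0232,0],"roll":0},{"linear":[0.0298,-0.029,0],"roll":0},{"linear":[0.0357,-0.0348,0],"roll":0},{"linear":[0.0357,-0.0348,0],"roll":0},{"linear":[0.0357,-0.0348,0],"roll":0}]'

```text
t: 16.93
tcp_pos: [0.534, -0.2098, 0.2311]
orientation: [[0.97, 0.244, -0.003], [0.244, -0.97, 0.002], [-0.002, -0.003, -1.0]]
contact_force: [0.0, -0.6, -3.0]
gripper_width: 0.0658
grip_force: 24.5
```

Request:
move_arm --motion '[{"linear":[0.0357,-0.0348,0],"roll":0},{"linear":[0.0357,-0.0348,0],"roll":0},{"linear":[0.0357,-0.0348,0],"roll":0},{"linear":[0.0357,-0.0348,0],"roll":0},{"linear":[0.0357,-0.0348,0],"roll":0},{"linear":[0.0357,-0.0348,0],"roll":0},{"linear":[0.0357,-0.0348,0],"roll":0},{"linear":[0.0357,-0.0348,0],"roll":0}]'

```text
t: 17.6
tcp_pos: [0.6173, -0.0737, 0.2308]
orientation: [[0.97, 0.245, -0.003], [0.245, -0.97, 0.001], [-0.003, -0.002, -1.0]]
contact_force: [-0.4, -0.5, -3.0]
gripper_width: 0.0658
grip_force: 24.5
```

Request:
move_arm --motion '[{"linear":[0.0357,-0.0348,0],"roll":0},{"linear":[0.0357,-0.0348,0],"roll":0},{"linear":[0.0298,-0.029,0],"roll":0},{"linear":[0.0238,-0.0232,0],"roll":0},{"linear":[0.0179,-0.0174,0],"roll":0},{"linear":[0.0119,-0.0116,0],"roll":0},{"linear":[0.006,-0.0058,0],"roll":0},{"linear":[0,0,0],"roll":0}]'

```text
t: 18.27
tcp_pos: [0.6643, -0.0006, 0.2327]
orientation: [[0.97, 0.243, -0.001], [0.243, -0.97, -0.0], [-0.001, 0.0, -1.0]]
contact_force: [0.9, 0.2, -4.4]
gripper_width: 0.0655
grip_force: 24.5
```

Request:
move_arm --motion '[{"linear":[0,0,0.01],"roll":0},{"linear":[0,0,0.02],"roll":0},{"linear":[0,0,0.02],"roll":0},{"linear":[0,0,0.02],"roll":0},{"linear":[0,0,0.02],"roll":0},{"linear":[0,0,0.015],"roll":0},{"linear":[0,0,0.005],"roll":0},{"linear":[0,0,0],"roll":0}]'

```text
t: 18.93
tcp_pos: [0.6638, -0.0007, 0.188]
orientation: [[0.97, 0.243, -0.002], [0.243, -0.97, 0.0], [-0.002, -0.001, -1.0]]
contact_force: [0.1, -0.3, -4.2]
gripper_width: 0.0652
grip_force: 24.5
```

Request:
move_arm --motion '[{"linear":[0,0,0.006],"roll":0},{"linear":[0,0,0.006],"roll":0},{"linear":[0,0,0.006],"roll":0},{"linear":[0,0,0.006],"roll":0}]'

```text
t: 19.27
tcp_pos: [0.6634, -0.0017, 0.1815]
orientation: [[0.97, 0.242, -0.001], [0.242, -0.97, -0.0], [-0.001, -0.0, -1.0]]
contact_force: [-8.1, 1.4, 7.1]
gripper_width: 0.0654
grip_force: 26.0
```

Request:
move_arm --motion '[{"linear":[0,0,0.006],"roll":0},{"linear":[0,0,0.006],"roll":0},{"linear":[0,0,0.006],"roll":0},{"linear":[0,0,0],"roll":0}]'

```text
t: 19.6
tcp_pos: [0.6621, -0.0024, 0.1738]
orientation: [[0.971, 0.241, -0.004], [0.241, -0.971, -0.0], [-0.004, -0.001, -1.0]]
contact_force: [-8.2, -0.2, 5.1]
gripper_width: 0.0656
grip_force: 27.0
```

Request:
move_arm --motion '[{"linear":[0,0,0.006],"roll":0},{"linear":[0,0,0.006],"roll":0},{"linear":[0,0,0.006],"roll":0},{"linear":[0,0,0.006],"roll":0},{"linear":[0,0,0],"roll":0}]'

```text
t: 20.02
tcp_pos: [0.6606, -0.0028, 0.1639]
orientation: [[0.971, 0.24, -0.007], [0.24, -0.971, -0.0], [-0.007, -0.002, -1.0]]
contact_force: [-10.8, 0.9, 5.1]
gripper_width: 0.0654
grip_force: 29.5
```

Run:
```python
from h import *
a=save('scene','s4.png');b=save('top','t4.png')
z=lambda im,x,y,w,h:cv2.resize(im[y:y+h,x:x+w],(400,300),interpolation=cv2.INTER_CUBIC)
cv2.imwrite('pics/z4.png',np.hstack([z(a,260,160,112,84),z(b,230,143,100,75)])[:,:,::-1])
s=ctrl.read_state();print(s['t'],s['contact_force'],s['ft_torque'],s['grip_force'],s['q'])
```

```text
20.1167 [-11.682406    -0.72707253   5.11356824] [-0.04927959  1.84076303 -0.01765244] 29.427879452705383 [-34.59685938  47.38934781  63.52454966  75.93041768 -41.61589491
  81.51818172 -49.25742424]
```

View pics/z4.png

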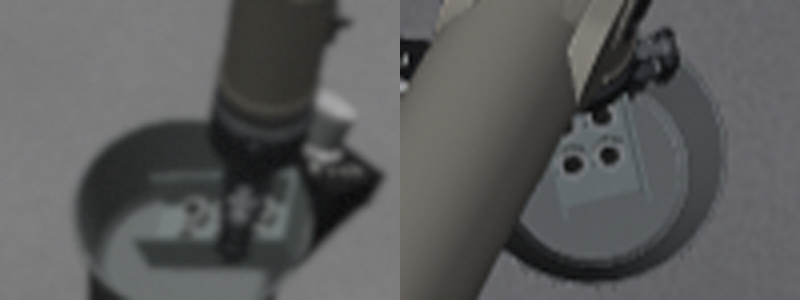

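The tray is tilted partly into the bowl and the nuts have not slid yet. I'm pressing further.

Request:
move_arm --motion '[{"linear":[0.004,0,0.006],"roll":0},{"linear":[0.004,0,0.006],"roll":0},{"linear":[0.004,0,0.006],"roll":0},{"linear":[0,0,0],"roll":0}]'

```text
t: 20.45
tcp_pos: [0.662, -0.0024, 0.1559]
orientation: [[0.971, 0.238, -0.015], [0.238, -0.971, 0.0], [-0.015, -0.004, -1.0]]
contact_force: [-18.6, 0.1, 7.5]
gripper_width: 0.0661
grip_force: 33.5
```

Request:
move_arm --motion '[{"linear":[0.006,0,0.006],"roll":0},{"linear":[0.006,0,0.004],"roll":0},{"linear":[0.006,0,0],"roll":0},{"linear":[0,0,0],"roll":0}]'

```text
t: 20.78
tcp_pos: [0.6652, -0.0015, 0.1512]
orientation: [[0.972, 0.236, -0.025], [0.236, -0.972, 0.001], [-0.024, -0.006, -1.0]]
contact_force: [-26.1, -0.2, 9.3]
gripper_width: 0.0653
grip_force: 36.4
```

Run:
```python
from h import *
a=save('scene','s5.png');b=save('top','t5.png')
z=lambda im,x,y,w,h:cv2.resize(im[y:y+h,x:x+w],(400,300),interpolation=cv2.INTER_CUBIC)
cv2.imwrite('pics/z5.png',np.hstack([z(a,260,160,112,84),z(b,230,143,100,75)])[:,:,::-1])
s=ctrl.read_state();print(s['t'],s['contact_force'],s['ft_torque'],s['grip_force'],s['q'])
```

```text
20.8833 [-25.89245825  -0.75434487   8.47443038] [-0.19979067  4.64206976 -0.04612395] 36.31408989429474 [-33.61413975  48.9548425   62.71519299  74.77605252 -42.18392874
  81.98022814 -49.73252568]
```

View pics/z5.png

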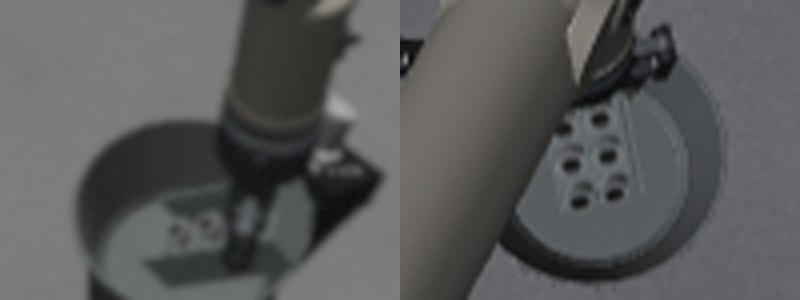

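The nuts have slid to the open edge. I'm lifting so they can pour out, with a shake.

Request:
move_arm --motion '[{"linear":[-0.02,0,-0.01],"roll":0},{"linear":[0,0,-0.02],"roll":0},{"linear":[0,0,-0.03],"roll":0},{"linear":[0,0,-0.03],"roll":0},{"linear":[0,0,-0.02],"roll":0},{"linear":[0,0,0],"roll":0},{"linear":[0,0,0],"roll":0}]'

```text
t: 21.47
tcp_pos: [0.6691, -0.0003, 0.197]
orientation: [[0.97, 0.243, 0.003], [0.243, -0.97, -0.001], [0.003, 0.001, -1.0]]
contact_force: [-0.4, 0.0, -2.5]
gripper_width: 0.0656
grip_force: 35.1
```

Run:
```python
from h import *
a=save('scene','s6.png');b=save('top','t6.png')
z=lambda im,x,y,w,h:cv2.resize(im[y:y+h,x:x+w],(400,300),interpolation=cv2.INTER_CUBIC)
cv2.imwrite('pics/z6.png',np.hstack([z(a,260,160,112,84),z(b,230,143,100,75)])[:,:,::-1])
s=ctrl.read_state();print(s['t'],s['contact_force'],s['ft_torque'],s['grip_force'],s['q'])
```

```text
21.5667 [-0.71559677 -0.42102105 -2.38017421] [ 0.02357665 -0.01053739  0.05005296] 35.057939887046814 [-34.02931139  46.43058673  64.06194917  72.3050407  -40.87852292
  84.70464491 -50.60803096]
```

View pics/z6.png

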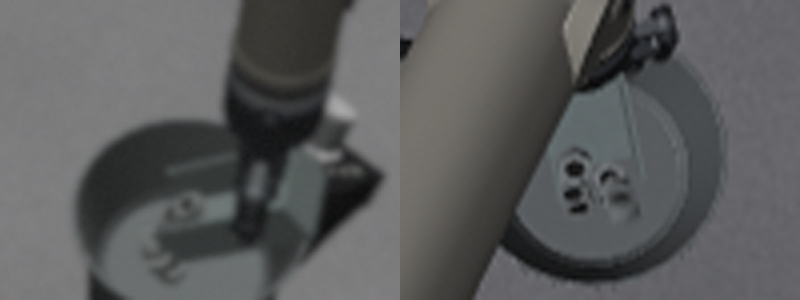

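Nuts are pouring out of the open end at about (585,185) in the crop. I'm letting the rest slide, with small shakes.

Request:
move_arm --motion '[{"linear":[0,0,-0.03],"roll":0},{"linear":[0,0,-0.03],"roll":0},{"linear":[0,0,0],"roll":0},{"linear":[0.02,0,0],"roll":0},{"linear":[-0.02,0,0],"roll":0},{"linear":[0.02,0,0],"roll":0},{"linear":[-0.02,0,0],"roll":0},{"linear":[0,0,0],"roll":0}]'

```text
t: 22.23
tcp_pos: [0.6675, -0.0007, 0.22]
orientation: [[0.97, 0.242, -0.0], [0.242, -0.97, -0.0], [-0.0, 0.0, -1.0]]
contact_force: [0.2, -0.1, -1.5]
gripper_width: 0.0659
grip_force: 35.1
```

Request:
move_arm --motion '[{"linear":[0,0,0],"roll":0},{"linear":[0,0,0],"roll":0},{"linear":[0,0,0],"roll":0}]'

```text
t: 22.48
tcp_pos: [0.6684, 0.0, 0.2197]
orientation: [[0.97, 0.243, 0.0], [0.243, -0.97, 0.0], [0.0, 0.0, -1.0]]
contact_force: [-0.2, 0.7, -2.1]
gripper_width: 0.0654
grip_force: 35.1
```

Run:
```python
from h import *
a=save('scene','s7.png');b=save('top','t7.png')
z=lambda im,x,y,w,h:cv2.resize(im[y:y+h,x:x+w],(400,300),interpolation=cv2.INTER_CUBIC)
cv2.imwrite('pics/z7.png',np.hstack([z(a,260,160,112,84),z(b,230,143,100,75)])[:,:,::-1])
f=[ctrl.read_state()['contact_force'][2]]
for c in('scene','top'):
  f.append(ctrl.read_state()['contact_force'][2])
  for r in ctrl.landmark_of(c,'nut0'): print(c,np.round(r['pixel'],1),round(r['p'],2),np.round(onz(c,r['pixel'],.065),3))
print(f)
```

```text
scene [364.3 149.7] 0.63 [0.632 0.404 0.065]
scene [304.8 236. ] 0.6 [ 0.608 -0.03   0.065]
scene [299.4 230.3] 0.6 [ 0.584 -0.019  0.065]
scene [310.7 228.4] 0.57 [0.612 0.004 0.065]
scene [295.1 231. ] 0.42 [ 0.573 -0.028  0.065]
scene [298.8 221.9] 0.39 [0.568 0.008 0.065]
top [271.9 190.1] 0.53 [0.605 0.008 0.065]
top [274.6 201.8] 0.46 [ 0.567 -0.     0.065]
top [288.1 197.4] 0.45 [ 0.581 -0.043  0.065]
top [279.  183.4] 0.44 [ 0.626 -0.015  0.065]
top [285.4 199.6] 0.41 [ 0.574 -0.035  0.065]
top [278.7 183.4] 0.24 [ 0.626 -0.014  0.065]
[np.float64(-1.9609626724132738), np.float64(-1.9609626724132738), np.float64(-2.092110417347924)]
```

View pics/z7.png

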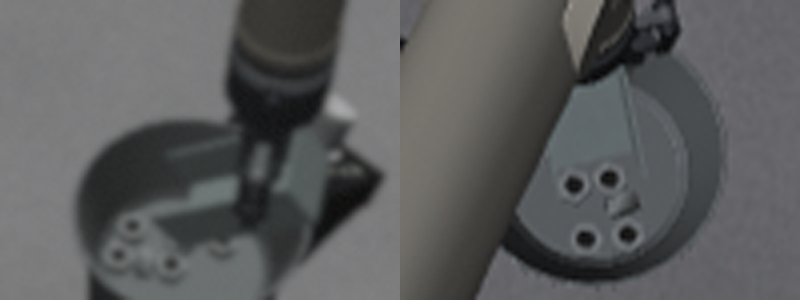

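The crop shows five nuts in the bowl: four flat and one on edge near (622,205). I'll check for the sixth by triangulating and by averaging the wrist force.

Run:
```python
from h import *
T={'A':(273.3,189.3),'B':(282.5,187.5),'C':(285.5,194),'D':(276.5,202.5),'E':(287,201.8)}
S={'a':(297,223.3),'b':(293,231.4),'c':(301.4,233.4),'d':(308.2,234.2),'e':(321.6,228.6)}
for k,p in T.items():
    X=onz('top',p,.079); print(k,np.round(X,3),np.round(proj('scene',X),1),end=' ')
    for j,q in S.items():
        P,g=tri(q,p)
        if g<.008: print(j,np.round(P,3),round(g*1e3,1),end='; ')
    print()
f=[]
for i in range(16):
    ctrl.get_image('top'); f.append(ctrl.read_state()['contact_force'])
f=np.array(f); print(f.mean(0),f.std(0)/4,ctrl.read_state()['ft_torque'],ctrl.read_state()['t'])
for c in('top','scene'):
  for r in ctrl.silhouettes(c,'nut0'): print(c,np.round(r['extent']),round(r['p'],2),r['mask'].sum())
```

```text
A [0.605 0.003 0.079] [308.9 225.4] d [0.61  0.002 0.032] 6.0; 
B [ 0.611 -0.026  0.079] [306.3 233. ] d [ 0.614 -0.024  0.072] 5.4; 
C [ 0.59  -0.035  0.079] [299.  232.5] a [ 0.582 -0.035  0.126] 2.5; c [ 0.594 -0.033  0.073] 7.1; 
D [ 0.563 -0.007  0.079] [295.6 222.3] a [ 0.566 -0.005  0.073] 3.9; 
E [ 0.565 -0.039  0.079] [291.3 230.3] b [ 0.568 -0.038  0.072] 4.9; 
[-0.03443475 -0.03443688 -1.9330911 ] [0.11528251 0.09786958 0.10801129] [ 0.00346728 -0.03760713  0.01598332] 23.4833
top [281. 186. 289. 193.] 0.6 34
top [271. 186. 279. 196.] 0.6 45
top [284. 196. 290. 206.] 0.59 49
top [128. 190. 142. 215.] 0.51 149
top [207. 155. 310. 215.] 0.46 1825
scene [300. 228. 301. 237.] 0.63 28
scene [347. 188. 359. 207.] 0.61 125
scene [288. 230. 299. 239.] 0.58 61
scene [302. 227. 312. 238.] 0.43 57
```

Request:
move_arm --motion '[{"linear":[0,0,-0.04],"roll":0},{"linear":[0,0,-0.06],"roll":0},{"linear":[0,0,0.02],"roll":0},{"linear":[0,0,-0.04],"roll":0},{"linear":[0.02,0,0],"roll":0},{"linear":[-0.03,0,0],"roll":0},{"linear":[0.01,0,0],"roll":0},{"linear":[0,0,0],"roll":0}]'

```text
t: 24.25
tcp_pos: [0.6685, 0.0, 0.2673]
orientation: [[0.97, 0.242, 0.001], [0.242, -0.97, 0.0], [0.001, -0.0, -1.0]]
contact_force: [0.6, 0.7, -2.4]
gripper_width: 0.0656
grip_force: 35.2
```

Run:
```python
from h import *
a=save('scene','s8.png');b=save('top','t8.png')
for c in('top','scene'):
  for r in ctrl.silhouettes(c,'nut0'): print(c,'sil',np.round(r['extent']),round(r['p'],2),r['mask'].sum())
  for r in ctrl.landmark_of(c,'nut0'): print(c,np.round(r['pixel'],1),round(r['p'],2),np.round(onz(c,r['pixel'],.065),3)-[.611,-.013,0])
  for r in ctrl.silhouettes(c,'tray'): print(c,'tray',np.round(r['extent']),round(r['p'],2),r['mask'].sum(), np.round(cv2.boxPoints(cv2.minAreaRect(np.argwhere(r['mask'])[:,::-1].astype(np.float32))),0).tolist())
# e-ray at nut top height, and dark-bore blobs in the bowl
print(np.round(onz('scene',(321.6,228.6),.079),3), ctrl.read_state()['contact_force'])
```

```text
top sil [283. 198. 286. 206.] 0.61 59
top sil [273. 200. 281. 210.] 0.53 34
top sil [278. 186. 293. 192.] 0.43 39
top [277.7 203.7] 0.57 [-0.05   0.003  0.065]
top [287.6 199.3] 0.52 [-0.036 -0.029  0.065]
top [281.8 187.5] 0.48 [ 0.002 -0.011  0.065]
top [275.6 189.9] 0.47 [-0.006  0.009  0.065]
top [287.6 196.4] 0.38 [-0.027 -0.029  0.065]
top tray [270. 156. 292. 184.] 0.71 421 [[266.0, 157.0], [290.0, 156.0], [291.0, 182.0], [267.0, 183.0]]
top tray [290. 255. 348. 314.] 0.7 1746 [[286.0, 290.0], [331.0, 252.0], [351.0, 276.0], [307.0, 314.0]]
top tray [401. 250. 450. 312.] 0.6 1937 [[397.0, 257.0], [430.0, 245.0], [450.0, 302.0], [418.0, 313.0]]
scene sil [291. 231. 295. 238.] 0.56 60
scene sil [317. 226. 324. 232.] 0.49 53
scene sil [299. 227. 300. 237.] 0.48 47
scene sil [310. 222. 312. 229.] 0.46 33
scene sil [301. 231. 311. 240.] 0.44 60
scene [306.2 234.3] 0.57 [-0.002 -0.009  0.065]
scene [296.1 223.5] 0.54 [-0.048  0.011  0.065]
scene [292.9 232. ] 0.53 [-0.042 -0.022  0.065]
scene [310.1 227. ] 0.51 [-0.003  0.021  0.065]
scene [321.9 230. ] 0.49 [0.035 0.029 0.065]
scene [300.4 231.7] 0.41 [-0.022 -0.009  0.065]
scene tray [103. 297. 181. 345.] 0.93 2490 [[102.0, 333.0], [109.0, 293.0], [181.0, 306.0], [173.0, 346.0]]
scene tray [191. 200. 224. 259.] 0.77 1677 [[188.0, 203.0], [219.0, 200.0], [224.0, 257.0], [193.0, 259.0]]
scene tray [305. 184. 356. 221.] 0.55 915 [[300.0, 192.0], [351.0, 183.0], [356.0, 212.0], [305.0, 221.0]]
scene tray [283. 186. 369. 268.] 0.37 3138 [[275.0, 199.0], [360.0, 181.0], [375.0, 253.0], [290.0, 271.0]]
[0.645 0.012 0.079] [-0.09779741 -0.2549556  -2.18074628]
```

All six nuts show separately in the bowl in the scene camera. I'm taking the tray back to its place.

Request:
move_arm --motion '[{"linear":[-0.03,0.026,0],"roll":0},{"linear":[-0.06,0.052,0],"roll":0},{"linear":[-0.06,0.052,0],"roll":0},{"linear":[-0.06,0.052,0],"roll":0},{"linear":[-0.06,0.052,0],"roll":0},{"linear":[-0.06,0.052,0],"roll":0},{"linear":[-0.06,0.052,0],"roll":0},{"linear":[-0.06,0.052,0],"roll":0}]'

```text
t: 25.32
tcp_pos: [0.5303, -0.1961, 0.2676]
orientation: [[0.97, 0.243, 0.001], [0.243, -0.97, 0.0], [0.001, -0.0, -1.0]]
contact_force: [1.3, -0.7, -1.7]
gripper_width: 0.0658
grip_force: 35.1
```

Request:
move_arm --motion '[{"linear":[-0.06,0.052,0],"roll":0},{"linear":[-0.06,0.052,0],"roll":0},{"linear":[-0.06,0.052,0],"roll":0},{"linear":[-0.06,0.052,0],"roll":0},{"linear":[-0.03,0.026,0.03],"roll":0},{"linear":[0,0,0.06],"roll":0},{"linear":[0,0,0.07],"roll":0},{"linear":[0,0,0.07],"roll":0}]'

```text
t: 25.98
tcp_pos: [0.4492, -0.3129, 0.1753]
orientation: [[0.97, 0.241, 0.003], [0.241, -0.97, -0.001], [0.002, 0.001, -1.0]]
contact_force: [0.2, 0.3, -1.9]
gripper_width: 0.0655
grip_force: 35.2
```

Request:
move_arm --motion '[{"linear":[0,0,0.06],"roll":0},{"linear":[0,0,0.04],"roll":0},{"linear":[0,0,0.02],"roll":0},{"linear":[0,0,0.01],"roll":0},{"linear":[0,0,0],"roll":0},{"linear":[0,0,0],"roll":0}]'

```text
t: 26.48
tcp_pos: [0.4498, -0.3128, 0.1246]
orientation: [[0.97, 0.243, 0.002], [0.243, -0.97, -0.001], [0.001, 0.002, -1.0]]
contact_force: [-0.4, -0.5, -0.8]
gripper_width: 0.0655
grip_force: 35.1
```

Run:
```python
from h import *
from itertools import product
save('scene','s9.png')
s=ctrl.read_state(); R=np.array(s['orientation']);P=np.array(s['tcp_pos'])+R[:,2]*.003
M=[r for r in ctrl.silhouettes('scene','tray')]
for r in M: print(np.round(r['extent']),round(r['p'],2),r['mask'].sum())
ex=R[:,0];up=np.array([0,0,1.]);ey=np.cross(up,ex)
for t in range(0,75,5):
    a=np.radians(t); bx=ex*np.cos(a)+up*np.sin(a); bz=up*np.cos(a)-ex*np.sin(a)
    pts=[proj('scene',P+bx*u+ey*v+bz*w) for u,v,w in product((-85,45),(-33,33),(-30,15)) for u,v,w in [(u/1e3,v/1e3,w/1e3)]]
    pts=np.array(pts); print(t,np.round(np.r_[pts.min(0),pts.max(0)]), 'low mm',round(1e3*(P[2]-.085*np.sin(a)-.03*np.cos(a))))
```

```text
[102. 297. 180. 344.] 0.82 2410
[207. 202. 221. 256.] 0.75 599
[180. 263. 231. 298.] 0.69 541
0 [173. 259. 229. 298.] low mm 92
5 [174. 260. 229. 298.] low mm 85
10 [174. 261. 230. 297.] low mm 78
15 [175. 262. 230. 297.] low mm 71
20 [176. 264. 230. 296.] low mm 65
25 [177. 265. 231. 296.] low mm 59
30 [178. 265. 231. 295.] low mm 53
35 [180. 264. 230. 295.] low mm 49
40 [181. 264. 230. 297.] low mm 44
45 [183. 263. 230. 298.] low mm 41
50 [185. 263. 229. 299.] low mm 37
55 [187. 262. 229. 300.] low mm 35
60 [189. 261. 228. 301.] low mm 33
65 [191. 261. 227. 301.] low mm 32
70 [194. 261. 226. 302.] low mm 32
```

Request:
move_arm --motion '[{"linear":[0,0,0.03],"roll":0},{"linear":[0,0,0.04],"roll":0},{"linear":[0,0,0.025],"roll":0},{"linear":[0,0,0.01],"roll":0},{"linear":[0,0,0],"roll":0}]'

```text
t: 27.0
tcp_pos: [0.4486, -0.3113, 0.0802]
orientation: [[0.97, 0.243, -0.002], [0.243, -0.97, 0.001], [-0.002, -0.002, -1.0]]
contact_force: [0.6, 0.3, -2.1]
gripper_width: 0.0658
grip_force: 35.1
```

Request:
move_arm --motion '[{"linear":[0,0,0.008],"roll":0},{"linear":[0.0133,0,0.011],"roll":0},{"linear":[0.0133,0,0.011],"roll":0},{"linear":[0.0133,0,0.011],"roll":0},{"linear":[0,0,0],"roll":0}]'

```text
t: 27.42
tcp_pos: [0.4663, -0.3082, 0.0646]
orientation: [[0.97, 0.245, 0.0], [0.245, -0.97, -0.001], [0.0, 0.001, -1.0]]
contact_force: [-0.1, -0.6, 0.7]
gripper_width: 0.0658
grip_force: 35.1
```

Request:
move_arm --motion '[{"linear":[0.011,0,0.0133],"roll":0},{"linear":[0.011,0,0.0133],"roll":0},{"linear":[0.011,0,0.0133],"roll":0},{"linear":[0,0,0],"roll":0}]'

```text
t: 27.75
tcp_pos: [0.4791, -0.3047, 0.0483]
orientation: [[0.97, 0.245, 0.001], [0.245, -0.97, -0.001], [0.001, 0.001, -1.0]]
contact_force: [1.5, -0.6, 1.2]
gripper_width: 0.066
grip_force: 34.8
```

Request:
move_arm --motion '[{"linear":[0.0067,0,0.011],"roll":0},{"linear":[0.0067,0,0.011],"roll":0},{"linear":[0.004,0,0.011],"roll":0},{"linear":[0,0,0],"roll":0}]'

```text
t: 28.08
tcp_pos: [0.4857, -0.3031, 0.0354]
orientation: [[0.97, 0.244, 0.002], [0.244, -0.97, -0.001], [0.001, 0.001, -1.0]]
contact_force: [3.0, 0.0, 1.6]
gripper_width: 0.0656
grip_force: 34.7
```

Run:
```python
from h import *
save('scene','s10.png')
s=ctrl.read_state(); print(s['contact_force'],s['ft_torque'],s['tcp_pos'])
for r in ctrl.silhouettes('scene','tray'): print(np.round(r['extent']),round(r['p'],2),r['mask'].sum())
```

```text
[ 1.5962412  -0.13529789 -0.83168482] [-0.06388031 -0.1373107   0.04873051] [ 0.48511805 -0.3030266   0.03547914]
[191. 278. 245. 315.] 0.81 624
[105. 297. 181. 345.] 0.63 2328
```

Request:
move_arm --motion '[{"linear":[0,0,0.005],"roll":0},{"linear":[0,0,0],"roll":0},{"linear":[0,0,0],"roll":0}]'

```text
t: 28.43
tcp_pos: [0.4847, -0.3029, 0.034]
orientation: [[0.97, 0.243, 0.001], [0.243, -0.97, 0.001], [0.001, -0.001, -1.0]]
contact_force: [2.3, 1.7, 2.7]
gripper_width: 0.0655
grip_force: 34.8
```

Request:
move_arm --motion '[{"linear":[0,0,0],"roll":0},{"linear":[0,0,0],"roll":0},{"linear":[0,0,0],"roll":0},{"linear":[0,0,0],"roll":0},{"linear":[0,0,-0.02],"roll":0},{"linear":[0,0,-0.06],"roll":0},{"linear":[0,0,-0.1],"roll":0},{"linear":[0,0,-0.1],"roll":0}]' --claw 1

```text
t: 29.1
tcp_pos: [0.4831, -0.3027, 0.1465]
orientation: [[0.97, 0.242, -0.003], [0.242, -0.97, 0.001], [-0.003, -0.002, -1.0]]
contact_force: [0.9, 0.2, 0.1]
gripper_width: 0.0852
grip_force: 0.0
```

Request:
move_arm --motion '[{"linear":[0,0,-0.1],"roll":0},{"linear":[0,0,-0.1],"roll":0},{"linear":[0,0,-0.08],"roll":0},{"linear":[0,0,0],"roll":0}]'

```text
t: 29.43
tcp_pos: [0.4859, -0.3071, 0.266]
orientation: [[0.97, 0.242, 0.011], [0.242, -0.97, -0.008], [0.008, 0.011, -1.0]]
contact_force: [0.1, -0.4, 0.1]
gripper_width: 0.0854
grip_force: 0.0
```

Run:
```python
from h import *
a=save('scene','s11.png');b=save('top','t11.png')
for c in('scene','top'):
  for r in ctrl.silhouettes(c,'tray'):
    q=cv2.boxPoints(cv2.minAreaRect(np.argwhere(r['mask'])[:,::-1].astype(np.float32)))
    print(c,np.round(r['extent']),round(r['p'],2),r['mask'].sum(),[np.round(onz(c,p,.045)[:2],3).tolist() for p in q])
  for n in('timer_grip','pod_face','bowl_rim','ratchet','dish','screwdriver'):
    for r in ctrl.landmark_of(c,n)[:2]: print(c,n,np.round(r['pixel'],1),round(r['p'],2))
s=ctrl.read_state();print(s['q'],s['contact_force'],s['tcp_pos'])
```

```text
scene [193. 278. 242. 313.] 0.62 1164 [[0.415, -0.37], [0.383, -0.292], [0.524, -0.258], [0.55, -0.336]]
scene [194. 201. 223. 255.] 0.62 155 [[0.213, -0.083], [0.302, -0.034], [0.416, -0.205], [0.335, -0.249]]
scene [101. 297. 181. 342.] 0.58 2398 [[0.255, -0.56], [0.193, -0.467], [0.4, -0.398], [0.449, -0.493]]
scene timer_grip [351.9 192. ] 0.72
scene pod_face [346.3 197.9] 0.64
scene bowl_rim [311.8 217.3] 0.65
scene bowl_rim [362. 146.] 0.55
scene ratchet [299.2 331.1] 0.91
scene dish [221.9 371.7] 0.59
scene screwdriver [360.7 148.2] 0.58
top [408. 255. 454. 310.] 0.8 1652 [[0.365, -0.395], [0.404, -0.505], [0.249, -0.557], [0.211, -0.448]]
top [291. 258. 333. 294.] 0.67 343 [[0.298, -0.044], [0.399, -0.178], [0.378, -0.195], [0.277, -0.06]]
top [356. 213. 380. 243.] 0.57 360 [[0.51, -0.251], [0.528, -0.324], [0.451, -0.342], [0.433, -0.268]]
top timer_grip [222.3 169.6] 0.68
top timer_grip [275.8 184.9] 0.61
top pod_face [227.7 171.6] 0.78
top bowl_rim [279.7 182. ] 0.84
top ratchet [358.7 161.3] 0.93
top dish [418.6 195.9] 0.83
top screwdriver [133.1 194.3] 0.59
top screwdriver [274.1 190. ] 0.54
[-12.19211898  32.09918138  67.08819782  84.25362871 -29.53810506
  83.05269568 -20.74500705] [ 0.24994503 -0.13140563 -0.44759121] [ 0.4843163  -0.30331484  0.2578826 ]
```

The tray is back on the bench, upright and empty, and six nuts are in the bowl. Next I'll fit the pod pose from the marks I saw in the zoom.

```bash
cat > pod.py <<'E'
from h import *
from scipy.optimize import least_squares
c35,s35=np.cos(.611),np.sin(.611)
def face(p,u,v,w): # tumbler pose p=(x,y,yaw); face coords
    X=np.array([-.17+u*c35-w*s35, v, .08+u*s35+w*c35]); c,s=np.cos(p[2]),np.sin(p[2])
    return np.array([p[0]+c*X[0]-s*X[1],p[1]+s*X[0]+c*X[1],X[2]])
def mark(n,r): a=1.89-.42*n; return r*np.cos(a),r*np.sin(a),0
E
python3 - <<'E'
from pod import *
cr=[(580,100),(608,103),(632,120),(650,143),(645,185),(635,220),(617,260),(588,275),(558,275),(527,278)]
px=[(200+(x-400)/6.667,142+y/6.667) for x,y in cr]
def res(p):
    r=[proj('top',face(p,*mark(n,.047 if n%3==0 else .0435)))-px[n] for n in range(10)]
    r.append(proj('top',face(p,0,0,.045))-(217.2,166.7)); r.append(proj('scene',face(p,0,0,.045))-(353,189.2))
    b=np.r_[p[:2],.15]; r+= [proj('top',b)-(278.6,183),proj('scene',b)-(310.4,218.2)]
    return np.ravel(r)
f=least_squares(res,[.611,-.013,-1.93],loss='soft_l1'); p=f.x
print(np.round(p,4),np.degrees(p[2])); print(np.round(f.fun.reshape(-1,2),1).tolist())
g=face(p,0,0,.034); print('grip',np.round(g,4))
s=ctrl.read_state(); d=g-s['tcp_pos']; R=np.array(s['orientation']); print('d tool',np.round(R.T@d/.4,4),'tumbler y yaw',np.degrees(p[2])+90, 'tool y yaw',np.degrees(np.arctan2(R[1,1],R[0,1])))
np.save('p.npy',p)
# marks' and pointer brightness along the rings in the new top picture
b=cv2.imread('pics/t11.png',0)
for r,w in((.034,.003),(.036,.004)):
  v=[cv2.remap(b,*[np.array([[k]],np.float32) for k in proj('top',face(p,r*np.cos(1.89-.42*n),r*np.sin(1.89-.42*n),w))],1)[0,0] for n in np.arange(0,9.6,.5)]
  print(r,v)
E
```

```text
[ 0.6149 -0.0118 -1.8696] -107.11928224848849
[[0.6, 0.0], [0.5, 0.5], [0.3, 0.2], [0.4, 0.3], [0.4, -0.2], [0.1, 0.1], [-0.0, -0.4], [-0.4, -0.3], [-0.3, 0.6], [-0.0, -0.3], [-0.2, -0.8], [-1.0, -0.8], [-0.5, -0.6], [0.6, -0.5]]
grip [0.6707 0.1693 0.1078]
d tool [ 0.7387 -1.0333  0.375 ] tumbler y yaw -17.11928224848849 tool y yaw -75.95996425495818
0.034 [np.uint8(44), np.uint8(30), np.uint8(21), np.uint8(23), np.uint8(109), np.uint8(76), np.uint8(22), np.uint8(23), np.uint8(24), np.uint8(24), np.uint8(28), np.uint8(25), np.uint8(33), np.uint8(23), np.uint8(22), np.uint8(22), np.uint8(23), np.uint8(22), np.uint8(26), np.uint8(31)]
0.036 [np.uint8(33), np.uint8(22), np.uint8(30), np.uint8(23), np.uint8(82), np.uint8(64), np.uint8(23), np.uint8(23), np.uint8(27), np.uint8(24), np.uint8(28), np.uint8(24), np.uint8(39), np.uint8(22), np.uint8(40), np.uint8(23), np.uint8(33), np.uint8(23), np.uint8(26), np.uint8(23)]
```

The pod fit is good to under 1 px, and the pointer reads about 2. I'm moving above the sleeve and turning the gripper to straddle it.

Request:
move_arm --motion '[{"linear":[0.0462,-0.0646,0],"roll":0},{"linear":[0.0462,-0.0646,0],"roll":0},{"linear":[0.0462,-0.0646,0],"roll":0},{"linear":[0.0462,-0.0646,0],"roll":0},{"linear":[0.0462,-0.0646,0],"roll":0},{"linear":[0.0462,-0.0646,0],"roll":0},{"linear":[0.0462,-0.0646,0],"roll":0},{"linear":[0.0462,-0.0646,0],"roll":0}]'

```text
t: 30.9
tcp_pos: [0.578, -0.0652, 0.2581]
orientation: [[0.97, 0.243, 0.0], [0.243, -0.97, 0.0], [0.0, -0.0, -1.0]]
contact_force: [-0.2, -0.0, 0.2]
gripper_width: 0.0854
grip_force: 0.0
```

Request:
move_arm --motion '[{"linear":[0.0462,-0.0646,0],"roll":0},{"linear":[0.0462,-0.0646,0],"roll":0},{"linear":[0.0462,-0.0646,0],"roll":0},{"linear":[0.0462,-0.0646,0],"roll":0},{"linear":[0.0462,-0.0646,0],"roll":0},{"linear":[0.0462,-0.0646,0],"roll":0},{"linear":[0.0462,-0.0646,0],"roll":0},{"linear":[0.0462,-0.0646,0],"roll":0}]'

```text
t: 31.57
tcp_pos: [0.6712, 0.1714, 0.2578]
orientation: [[0.97, 0.243, -0.0], [0.243, -0.97, 0.0], [0.0, -0.0, -1.0]]
contact_force: [0.6, -0.3, 0.9]
gripper_width: 0.0853
grip_force: 0.0
```

Request:
move_arm --motion '[{"linear":[0,0,0],"roll":-0.0183},{"linear":[0,0,0],"roll":-0.0183},{"linear":[0,0,0],"roll":-0.0183},{"linear":[0,0,0],"roll":-0.0183},{"linear":[0,0,0],"roll":-0.0183},{"linear":[0,0,0],"roll":-0.0183},{"linear":[0,0,0],"roll":-0.0183},{"linear":[0,0,0],"roll":-0.0183}]'

```text
t: 32.23
tcp_pos: [0.6709, 0.1695, 0.2579]
orientation: [[0.39, 0.921, -0.0], [0.921, -0.39, -0.0], [-0.0, 0.0, -1.0]]
contact_force: [0.0, 1.2, -0.9]
gripper_width: 0.0855
grip_force: 0.0
```

Request:
move_arm --motion '[{"linear":[0,0,0],"roll":-0.0183},{"linear":[0,0,0],"roll":-0.0183},{"linear":[0,0,0],"roll":-0.0183},{"linear":[0,0,0],"roll":-0.0183},{"linear":[0,0,0],"roll":0},{"linear":[0,0,0],"roll":0}]'

```text
t: 32.73
tcp_pos: [0.6709, 0.1695, 0.258]
orientation: [[-0.051, 0.999, -0.0], [0.999, 0.051, 0.0], [0.0, 0.0, -1.0]]
contact_force: [0.7, -0.2, -0.5]
gripper_width: 0.0854
grip_force: 0.0
```

```bash
cat >> pod.py <<'E'
def read(cam,name,w=.004):
    p=np.load('p.npy'); b=cv2.cvtColor(save(cam,name),cv2.COLOR_RGB2GRAY); N=np.arange(-.6,9.8,.1)
    v=np.zeros(len(N))
    for r in(.032,.034,.036):
        q=np.array([proj(cam,face(p,r*np.cos(1.89-.42*n),r*np.sin(1.89-.42*n),w)) for n in N],np.float32)
        v+=cv2.remap(b,q[:,:1],q[:,1:],1)[:,0]/3.
    i=v.argmax(); k=slice(max(0,i-3),i+4); wt=np.clip(v[k]-np.median(v),0,None)
    print(cam,'pointer n=',round(float((N[k]*wt).sum()/wt.sum()),2),'peak',round(v[i]),'median',round(np.median(v)), [int(x) for x in v[6:98:10]])
def togo(w=.034):
    p=np.load('p.npy'); s=ctrl.read_state(); R=np.array(s['orientation']); g=face(p,0,0,w)+[0,0,.003]
    print('t',s['t'],'to grip (units)',np.round(R.T@(g-s['tcp_pos'])/.4,4),'yaw rel',round(float(np.degrees(np.arctan2(R[1,1],R[0,1])-p[2])-90)%360,1),'q',np.round(s['q'],0))
E
python3 - <<'E'
from pod import *
read('top','t12.png');read('scene','s12.png');togo()
E
```

```text
top pointer n= 2.22 peak 126 median 30 [45, 27, 96, 25, 28, 33, 37, 36, 27, 29]
scene pointer n= 2.3 peak 119 median 81 [75, 82, 112, 100, 98, 83, 59, 70, 82, 73]
t 32.8333 to grip (units) [-3.000e-04 -5.000e-04  3.675e-01] yaw rel 20.1 q [-38.  41.  47.  60. -29.  89.   4.]
```

Request:
move_arm --motion '[{"linear":[0,0,0.06],"roll":0},{"linear":[0,0,0.07],"roll":0},{"linear":[0,0,0.07],"roll":0},{"linear":[0,0,0.06],"roll":0},{"linear":[0,0,0.05],"roll":0},{"linear":[0,0,0.035],"roll":0},{"linear":[0,0,0.0225],"roll":0},{"linear":[0,0,0],"roll":0}]'

```text
t: 33.5
tcp_pos: [0.6694, 0.1696, 0.1083]
orientation: [[-0.053, 0.999, -0.004], [0.999, 0.053, -0.001], [-0.001, -0.004, -1.0]]
contact_force: [0.6, 0.0, -0.9]
gripper_width: 0.0855
grip_force: 0.0
```

Request:
move_arm --motion '[{"linear":[0,0,0],"roll":0},{"linear":[0,0,0],"roll":0},{"linear":[0,0,0],"roll":0},{"linear":[0,0,0],"roll":0},{"linear":[0,0,0],"roll":0},{"linear":[0,0,0],"roll":0},{"linear":[0,0,0],"roll":0}]' --claw -1 --squeeze 30

```text
t: 34.08
tcp_pos: [0.6712, 0.1695, 0.1133]
orientation: [[-0.053, 0.999, 0.001], [0.999, 0.053, 0.001], [0.001, 0.001, -1.0]]
contact_force: [-2.1, 0.1, 5.4]
gripper_width: 0.05
grip_force: 30.3
```

Request:
move_arm --motion '[{"linear":[0,0,0],"roll":0.014},{"linear":[0,0,0],"roll":0.014},{"linear":[0,0,0],"roll":0.014},{"linear":[0,0,0],"roll":0}]'

```text
t: 34.42
tcp_pos: [0.6719, 0.1694, 0.1132]
orientation: [[0.21, 0.978, 0.003], [0.978, -0.21, 0.0], [0.001, 0.003, -1.0]]
contact_force: [-1.6, 0.9, 4.9]
gripper_width: 0.0476
grip_force: 31.5
```

Run:
```python
from pod import *
read('top','t13.png');read('scene','s13.png');togo()
```

```text
top pointer n= 2.78 peak 117 median 30 [39, 29, 23, 95, 28, 34, 37, 37, 27, 29]
scene pointer n= 2.69 peak 129 median 81 [74, 82, 94, 114, 98, 83, 59, 69, 82, 73]
t 34.5167 to grip (units) [-0.0008 -0.0027  0.0058] yaw rel 5.1 q [-41.  47.  48.  73. -34.  74.  -5.]
```

The sleeve turns with the grip, so I'm carrying the stroke on.

Request:
move_arm --motion '[{"linear":[0,0,0],"roll":0.014},{"linear":[0,0,0],"roll":0.014},{"linear":[0,0,0],"roll":0.014},{"linear":[0,0,0],"roll":0.014},{"linear":[0,0,0],"roll":0.014},{"linear":[0,0,0],"roll":0}]'

```text
t: 35.02
tcp_pos: [0.6733, 0.1688, 0.1149]
orientation: [[0.6, 0.8, 0.007], [0.8, -0.6, -0.004], [0.001, 0.008, -1.0]]
contact_force: [-4.4, -0.5, 9.7]
gripper_width: 0.0473
grip_force: 88.7
```

Run:
```python
from pod import *
read('top','t14.png');read('scene','s14.png');togo();print(ctrl.read_state()['ft_torque'])
```

```text
top pointer n= 3.41 peak 111 median 30 [34, 28, 25, 44, 37, 34, 37, 37, 27, 29]
scene pointer n= 3.39 peak 124 median 80 [75, 80, 87, 114, 99, 84, 59, 69, 81, 72]
t 35.1167 to grip (units) [-0.0029 -0.0062  0.0102] yaw rel 340.3 q [-43.  49.  53.  73. -38.  75. -28.]
[-1.20221151 -0.57847511  1.20355013]
```

Request:
move_arm --motion '[{"linear":[0,0,0],"roll":0},{"linear":[0,0,0],"roll":0},{"linear":[0,0,0],"roll":0},{"linear":[0,0,0],"roll":-0.018},{"linear":[0,0,0],"roll":-0.018},{"linear":[0,0,0],"roll":-0.018},{"linear":[0,0,0],"roll":-0.018},{"linear":[0,0,0],"roll":-0.018}]' --claw 1

```text
t: 35.78
tcp_pos: [0.6707, 0.1692, 0.1103]
orientation: [[0.079, 0.997, -0.001], [0.997, -0.079, -0.0], [-0.0, -0.001, -1.0]]
contact_force: [0.6, 0.2, -0.6]
gripper_width: 0.0856
grip_force: 0.0
```

Request:
move_arm --motion '[{"linear":[0,0,0],"roll":-0.018},{"linear":[0,0,0],"roll":-0.018},{"linear":[0,0,0],"roll":-0.014},{"linear":[0,0,0],"roll":0}]'

```text
t: 36.12
tcp_pos: [0.6707, 0.1691, 0.1105]
orientation: [[-0.229, 0.973, -0.001], [0.973, 0.229, 0.0], [0.001, -0.0, -1.0]]
contact_force: [-0.2, -0.3, 0.1]
gripper_width: 0.0855
grip_force: 0.0
```

Run:
```python
from pod import *
read('top','t15.png');read('scene','s15.png');togo()
```

```text
top pointer n= 3.37 peak 102 median 32 [36, 27, 25, 68, 27, 34, 36, 37, 37, 48]
scene pointer n= 3.19 peak 122 median 80 [75, 80, 88, 119, 99, 83, 59, 69, 79, 72]
t 36.2167 to grip (units) [ 0.0004 -0.0001 -0.0007] yaw rel 30.1 q [-38.  46.  42.  73. -30.  72.  17.]
```

It now sits at 3. Second stroke.

Request:
move_arm --motion '[{"linear":[0,0,0],"roll":0},{"linear":[0,0,0],"roll":0},{"linear":[0,0,0],"roll":0},{"linear":[0,0,0],"roll":0},{"linear":[0,0,0],"roll":0},{"linear":[0,0,0],"roll":0},{"linear":[0,0,0],"roll":0}]' --claw -1 --squeeze 40

```text
t: 36.8
tcp_pos: [0.6704, 0.1694, 0.1116]
orientation: [[-0.227, 0.974, -0.001], [0.974, 0.227, 0.0], [0.0, -0.001, -1.0]]
contact_force: [-2.8, -0.1, 5.7]
gripper_width: 0.0521
grip_force: 40.1
```

Request:
move_arm --motion '[{"linear":[0,0,0],"roll":0.015},{"linear":[0,0,0],"roll":0.015},{"linear":[0,0,0],"roll":0.015},{"linear":[0,0,0],"roll":0.015},{"linear":[0,0,0],"roll":0.015},{"linear":[0,0,0],"roll":0.015},{"linear":[0,0,0],"roll":0.015},{"linear":[0,0,0],"roll":0}]'

```text
t: 37.47
tcp_pos: [0.673, 0.1686, 0.1118]
orientation: [[0.413, 0.911, 0.006], [0.911, -0.413, -0.005], [-0.002, 0.007, -1.0]]
contact_force: [-2.6, -1.8, 1.7]
gripper_width: 0.0471
grip_force: 50.3
```

Run:
```python
from pod import *
read('top','t16.png');read('scene','s16.png');togo()
```

```text
top pointer n= 4.57 peak 110 median 29 [42, 28, 25, 26, 33, 38, 36, 37, 27, 29]
scene pointer n= 4.19 peak 110 median 81 [75, 81, 88, 97, 109, 86, 59, 69, 82, 73]
t 37.5667 to grip (units) [-0.0008 -0.0061  0.0024] yaw rel 352.8 q [-42.  48.  50.  73. -36.  74. -17.]
```

Request:
move_arm --motion '[{"linear":[0,0,0],"roll":0},{"linear":[0,0,0],"roll":0},{"linear":[0,0,0],"roll":0},{"linear":[0,0,0],"roll":-0.0175},{"linear":[0,0,0],"roll":-0.0175},{"linear":[0,0,0],"roll":-0.0175},{"linear":[0,0,0],"roll":-0.0175},{"linear":[0,0,0],"roll":-0.0175}]' --claw 1

```text
t: 38.23
tcp_pos: [0.67, 0.1698, 0.1102]
orientation: [[-0.124, 0.992, -0.002], [0.992, 0.124, 0.001], [0.002, -0.002, -1.0]]
contact_force: [-0.1, -0.0, -0.5]
gripper_width: 0.0856
grip_force: 0.0
```

Request:
move_arm --motion '[{"linear":[0,0,0],"roll":-0.0175},{"linear":[0,0,0],"roll":0}]'

```text
t: 38.4
tcp_pos: [0.6701, 0.1697, 0.1104]
orientation: [[-0.229, 0.974, -0.002], [0.974, 0.229, 0.002], [0.002, -0.002, -1.0]]
contact_force: [-0.4, 0.0, 0.6]
gripper_width: 0.0855
grip_force: 0.0
```

Run:
```python
from pod import *
read('top','t17.png');read('scene','s17.png');togo()
```

```text
top pointer n= 4.34 peak 108 median 32 [38, 28, 25, 26, 63, 32, 36, 37, 29, 44]
scene pointer n= 3.91 peak 117 median 80 [76, 81, 88, 97, 117, 85, 59, 68, 79, 73]
t 38.5 to grip (units) [-0.0008  0.0007 -0.0008] yaw rel 30.1 q [-39.  46.  42.  73. -30.  72.  17.]
```

Request:
move_arm --motion '[{"linear":[0,0,0],"roll":0},{"linear":[0,0,0],"roll":0},{"linear":[0,0,0],"roll":0},{"linear":[0,0,0],"roll":0},{"linear":[0,0,0],"roll":0},{"linear":[0,0,0],"roll":0},{"linear":[0,0,0],"roll":0}]' --claw -1 --squeeze 40

```text
t: 39.08
tcp_pos: [0.6705, 0.1695, 0.1116]
orientation: [[-0.227, 0.974, -0.001], [0.974, 0.227, 0.0], [0.0, -0.001, -1.0]]
contact_force: [-1.8, -0.3, 5.8]
gripper_width: 0.0519
grip_force: 40.0
```

Request:
move_arm --motion '[{"linear":[0,0,0],"roll":0.015},{"linear":[0,0,0],"roll":0.015},{"linear":[0,0,0],"roll":0.015},{"linear":[0,0,0],"roll":0.015},{"linear":[0,0,0],"roll":0.015},{"linear":[0,0,0],"roll":0.015},{"linear":[0,0,0],"roll":0.015},{"linear":[0,0,0],"roll":0}]'

```text
t: 39.75
tcp_pos: [0.673, 0.1685, 0.1115]
orientation: [[0.414, 0.91, 0.006], [0.91, -0.414, -0.005], [-0.002, 0.007, -1.0]]
contact_force: [-0.6, -1.3, 0.9]
gripper_width: 0.047
grip_force: 51.2
```

Request:
move_arm --motion '[{"linear":[0,0,0],"roll":0},{"linear":[0,0,0],"roll":0},{"linear":[0,0,0],"roll":0},{"linear":[0,0,0],"roll":-0.0175},{"linear":[0,0,0],"roll":-0.0175},{"linear":[0,0,0],"roll":-0.0175},{"linear":[0,0,0],"roll":-0.0175},{"linear":[0,0,0],"roll":-0.0175}]' --claw 1

```text
t: 40.42
tcp_pos: [0.6704, 0.1695, 0.1105]
orientation: [[-0.125, 0.992, -0.001], [0.992, 0.125, 0.001], [0.001, -0.001, -1.0]]
contact_force: [0.1, -0.3, 0.3]
gripper_width: 0.0854
grip_force: 0.0
```

Request:
move_arm --motion '[{"linear":[0,0,0],"roll":-0.0175},{"linear":[0,0,0],"roll":0}]'

```text
t: 40.58
tcp_pos: [0.6705, 0.1695, 0.1108]
orientation: [[-0.229, 0.973, -0.001], [0.973, 0.229, 0.001], [0.002, -0.001, -1.0]]
contact_force: [0.2, 0.2, -0.5]
gripper_width: 0.0853
grip_force: 0.0
```

Run:
```python
from pod import *
read('top','t18.png');read('scene','s18.png');togo()
```

```text
top pointer n= 5.04 peak 109 median 30 [37, 28, 25, 26, 27, 105, 37, 37, 33, 48]
scene pointer n= 4.8 peak 108 median 80 [76, 80, 88, 98, 98, 102, 60, 68, 79, 74]
t 40.6833 to grip (units) [-0.0003  0.     -0.0001] yaw rel 30.1 q [-39.  46.  42.  73. -30.  72.  17.]
```

Now at 5. One more identical stroke, then release straight up.

Request:
move_arm --motion '[{"linear":[0,0,0],"roll":0},{"linear":[0,0,0],"roll":0},{"linear":[0,0,0],"roll":0},{"linear":[0,0,0],"roll":0},{"linear":[0,0,0],"roll":0},{"linear":[0,0,0],"roll":0},{"linear":[0,0,0],"roll":0}]' --claw -1 --squeeze 40

```text
t: 41.27
tcp_pos: [0.6704, 0.1695, 0.1116]
orientation: [[-0.227, 0.974, -0.001], [0.974, 0.227, 0.0], [0.0, -0.001, -1.0]]
contact_force: [-3.3, 0.5, 5.0]
gripper_width: 0.0521
grip_force: 40.0
```

Request:
move_arm --motion '[{"linear":[0,0,0],"roll":0.015},{"linear":[0,0,0],"roll":0.015},{"linear":[0,0,0],"roll":0.015},{"linear":[0,0,0],"roll":0.015},{"linear":[0,0,0],"roll":0.015},{"linear":[0,0,0],"roll":0.015},{"linear":[0,0,0],"roll":0.015},{"linear":[0,0,0],"roll":0}]'

```text
t: 41.93
tcp_pos: [0.6734, 0.1692, 0.1115]
orientation: [[0.413, 0.911, 0.007], [0.911, -0.413, -0.004], [-0.001, 0.008, -1.0]]
contact_force: [0.5, -0.6, -0.2]
gripper_width: 0.0466
grip_force: 50.2
```

Request:
move_arm --motion '[{"linear":[0,0,0],"roll":0},{"linear":[0,0,0],"roll":0},{"linear":[0,0,0],"roll":0},{"linear":[0,0,0],"roll":0}]' --claw 1

```text
t: 42.27
tcp_pos: [0.6703, 0.1693, 0.1105]
orientation: [[0.417, 0.909, -0.001], [0.909, -0.417, 0.001], [-0.0, -0.002, -1.0]]
contact_force: [-0.4, 0.6, 0.3]
gripper_width: 0.0855
grip_force: 0.0
```

Run:
```python
from pod import *
read('top','t19.png');read('scene','s19.png');togo()
```

```text
top pointer n= 6.09 peak 114 median 29 [38, 29, 25, 26, 29, 33, 111, 37, 27, 29]
scene pointer n= 3.7 peak 101 median 84 [76, 81, 89, 97, 97, 87, 85, 71, 82, 73]
t 42.3667 to grip (units) [ 0.0003  0.0001 -0.0004] yaw rel 352.5 q [-42.  48.  50.  74. -37.  74. -17.]
```

The top camera reads 6; the scene camera's view of the pointer is now hidden. I'm retreating upward and checking everything.

Request:
move_arm --motion '[{"linear":[0,0,-0.03],"roll":0},{"linear":[0,0,-0.06],"roll":0},{"linear":[0,0,-0.08],"roll":0},{"linear":[0,0,-0.08],"roll":0},{"linear":[0,0,-0.08],"roll":0},{"linear":[0,0,-0.05],"roll":0},{"linear":[0,0,0],"roll":0},{"linear":[0,0,0],"roll":0}]'

```text
t: 43.03
tcp_pos: [0.6717, 0.1689, 0.2656]
orientation: [[0.417, 0.909, 0.004], [0.909, -0.417, 0.001], [0.002, 0.004, -1.0]]
contact_force: [-0.1, -0.1, -0.6]
gripper_width: 0.0854
grip_force: 0.0
```

Run:
```python
from pod import *
read('top','t20.png');read('scene','s20.png')
for c in('scene','top'):
  for n in('tray','nut0','ratchet','dish','screwdriver'):
    for r in ctrl.landmark_of(c,n)[:7]: print(c,n,np.round(r['pixel'],1),round(r['p'],2),np.round(onz(c,r['pixel'],.065 if n=='nut0' else 0)[:2],3))
s=ctrl.read_state();print(s['t'],s['contact_force'],np.abs(s['qvel']).max())
```

```text
top pointer n= 6.09 peak 113 median 29 [46, 28, 24, 26, 29, 33, 110, 36, 27, 29]
scene pointer n= 3.7 peak 101 median 84 [75, 80, 89, 97, 97, 87, 85, 71, 82, 73]
scene tray [215.7 295.8] 0.85 [ 0.454 -0.31 ]
scene tray [209.1 233.4] 0.62 [ 0.311 -0.139]
scene tray [143.4 322.7] 0.59 [ 0.318 -0.479]
scene nut0 [303.7 233.5] 0.63 [ 0.601 -0.023]
scene nut0 [311.1 227.4] 0.59 [0.612 0.008]
scene nut0 [297.5 231.4] 0.59 [ 0.581 -0.026]
scene nut0 [296.2 232.1] 0.59 [ 0.578 -0.03 ]
scene nut0 [296.1 221.9] 0.48 [0.56  0.004]
scene nut0 [321.4 230.6] 0.39 [0.645 0.014]
scene ratchet [296.8 326.7] 0.56 [ 0.711 -0.275]
scene dish [223.1 370.2] 0.93 [ 0.592 -0.476]
scene screwdriver [362.3 149.1] 0.39 [0.611 0.466]
top tray [317.9 284.6] 0.94 [ 0.302 -0.141]
top tray [421.  278.7] 0.73 [ 0.319 -0.48 ]
top tray [370.2 233.7] 0.65 [ 0.467 -0.316]
top nut0 [274.1 204.9] 0.61 [0.557 0.001]
top nut0 [270.9 178.1] 0.58 [0.643 0.011]
top nut0 [283.4 189.2] 0.49 [ 0.607 -0.029]
top nut0 [274.5 189.2] 0.47 [ 0.608 -0.   ]
top nut0 [286.5 203.6] 0.45 [ 0.561 -0.038]
top nut0 [289.3 195. ] 0.42 [ 0.589 -0.047]
top ratchet [359.3 159.2] 0.86 [ 0.719 -0.287]
top dish [418.8 195.8] 0.72 [ 0.593 -0.483]
top screwdriver [133.8 192.6] 0.5 [0.608 0.473]
43.6333 [ 0.48595931 -0.49895355 -0.54663634] 0.17389340862658056
```

Both cameras show six nuts in the bowl. The tray is upright, the timer is at 6, and the screwdriver, ratchet and dish are where they were.

```bash
python3 -c "
from station import ctrl
print(ctrl.job_done())"
```

```text
the job is handed in; nothing more can be done
None
```

I handed the job in at about 44 s: all six nuts are in the bowl, the empty tray is upright on the bench, the timer reads 6, and the screwdriver, ratchet and dish did not shift measurably; no verdict came back.

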